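# Tighten the blender's drive plate, clear up and pulse it

## Task

Turn the four wing nuts on the blender's top plate clockwise, half a turn each until they stop, in cross order (finish one, then the diagonally opposite one, then the other two), so that the plate seats evenly; also lay whichever of the wrench, orange sealing ring, white cap and scrubbing brush are out on the counter inside the green tray. When the plate is tight and the parts are in the tray, test the blender: push its chrome toggle well over toward the orange mark, hold it there for about a second and let it spring back to the middle. Never push the toggle before the nuts are tight or to the other side, and leave everything else on the counter where it stands.

Things in the scene. Friction and masses are not known exactly. Their poses are not given: they have to be found in the camera images.
- blender: cream blender base, fixed. Origin: on the counter under the housing's middle; x to its back, y to its left. Housing 200 x 200 mm, 140 high; on it a 172 mm square steel plate (top at 148 mm) with four brass wing nuts at x, y = +-55 mm. In front (-x) a lower console, 105 mm deep, 190 wide, top at 82 mm, with the chrome toggle and, 58 mm to its +y side, a flat orange square.
- nut_a (a joint): angle of the front-left (console side, +y) wing nut: grows clockwise seen from above; about 0 (-0.2 to 0.2) at the start, fully tight at its hard stop at 3.14 (half a turn later). Turns stiffly (0.08 N m) and stays where left.
- nut_a_grip (a point): front-left (console side, +y) nut: middle of its wing bar, on its axis. Brass bar 60 mm long (this frame's x), 14 thick (y), 26 high; its top is 13 mm above this point, the plate 29 mm below. The bar's red end is at +x of this frame, which turns with the nut: it points to the blender's back at the start, toward the console when tight.
- nut_b (a joint): angle of the front-right (console side, -y) wing nut: grows clockwise seen from above; about 0 (-0.2 to 0.2) at the start, fully tight at its hard stop at 3.14 (half a turn later). Turns stiffly (0.08 N m) and stays where left.
- nut_b_grip (a point): front-right (console side, -y) nut: middle of its wing bar, on its axis. Brass bar 60 mm long (this frame's x), 14 thick (y), 26 high; its top is 13 mm above this point, the plate 29 mm below. The bar's red end is at +x of this frame, which turns with the nut: it points to the blender's back at the start, toward the console when tight.
- nut_c (a joint): angle of the back-right (-y; diagonal to nut_a) wing nut: grows clockwise seen from above; about 0 (-0.2 to 0.2) at the start, fully tight at its hard stop at 3.14 (half a turn later). Turns stiffly (0.08 N m) and stays where left.
- nut_c_grip (a point): back-right (-y; diagonal to nut_a) nut: middle of its wing bar, on its axis. Brass bar 60 mm long (this frame's x), 14 thick (y), 26 high; its top is 13 mm above this point, the plate 29 mm below. The bar's red end is at +x of this frame, which turns with the nut: it points to the blender's back at the start, toward the console when tight.
- nut_d (a joint): angle of the back-left (+y; diagonal to nut_b) wing nut: grows clockwise seen from above; about 0 (-0.2 to 0.2) at the start, fully tight at its hard stop at 3.14 (half a turn later). Turns stiffly (0.08 N m) and stays where left.
- nut_d_grip (a point): back-left (+y; diagonal to nut_b) nut: middle of its wing bar, on its axis. Brass bar 60 mm long (this frame's x), 14 thick (y), 26 high; its top is 13 mm above this point, the plate 29 mm below. The bar's red end is at +x of this frame, which turns with the nut: it points to the blender's back at the start, toward the console when tight.
- toggle (a joint): angle of the chrome toggle: 0 upright in the middle, positive when leaning toward the orange square (blender +y), stops at +-0.5. A spring (0.4 N m/rad, about 4 N at the tip for full throw) brings it back when let go.
- toggle_tip (a point): centre of the toggle's 18 mm ball end, 56 mm above its pivot, which is on the console's top at blender x -155, y 0 mm, z 82 mm. The stem is 12 mm thick; the blender's housing begins 55 mm behind it.
- tray: green open tray, 200 (x) x 280 (y) mm outside, walls 5 mm thick and 35 mm high, floor 5 mm thick; stands firmly (does not move). Origin: underside, centre.
- wrench: small steel wrench, 150 mm long (along its x), shank 17 mm wide and 7 mm thick, ring end 32 mm wide at -x, jaw 38 mm wide at +x. Origin: underside, mid-length. May be absent.
- seal: orange silicone sealing ring lying flat, 100 mm outside, 76 mm inside diameter (wall 12 mm), 12 mm high, stiff. Origin: underside, centre of the ring. May be absent.
- cap: round white plastic cap, solid, 54 mm diameter, 28 mm high. Origin: underside, centre. May be absent.
- brush: scrubbing brush, bristles down: wooden back 150 (along x) x 40 (y) mm, whole brush 24 mm high. Origin: underside, centre. May be absent.
- glass_lid: bystander: clear glass lid, 90 mm across, 38 mm high with its knob. Origin: underside, centre.
- spice: bystander: spice jar, 42 mm across, 75 mm high. Origin: underside, centre.
- mug: bystander: blue mug, 80 mm across, 90 mm high. Origin: underside, centre.
- bowl: bystander: white bowl, 150 mm across, 60 mm high. Origin: underside, centre.
- salt: bystander: salt jar, 48 mm across, 110 mm high. Origin: underside, centre.
Not all that is in view belongs to the job. There is more than one size of the brush; the job needs the middle-sized.

How it is judged:
On the way, in this order (a step that is already met when the one before it is completed fails the run):
1. two diagonally opposite nuts are fully tight (over 2.85 rad) while the other two are still loose (under 2.2 rad) (((value of joint each of nut_a, nut_c above 2.85 rad and value of joint each of nut_b, nut_d below 2.2 rad) or (value of joint each of nut_b, nut_d above 2.85 rad and value of joint each of nut_a, nut_c below 2.2 rad))), for 0.2 s.
2. all four nuts are fully tight (value of joint each of nut_a, nut_b, nut_c, nut_d above 2.85 rad), for 0.2 s.
3. with the nuts tight and every loose part in the tray, the toggle is held over toward the orange mark (over 0.3 rad) for 0.6 s (all of step 2 and value of joint toggle above 0.3 rad and x of wrench in the frame of tray between -0.09 and 0.09 m and y of wrench in the frame of tray between -0.13 and 0.13 m and z of wrench in the frame of tray between 0 and 0.045 m and (angle between wrench's own z axis and vertical below 0.3 rad or angle between wrench's own z axis and vertical above 2.84 rad) and x of seal in the frame of tray between -0.09 and 0.09 m and y of seal in the frame of tray between -0.13 and 0.13 m and z of seal in the frame of tray between 0 and 0.045 m and x of cap in the frame of tray between -0.09 and 0.09 m and y of cap in the frame of tray between -0.13 and 0.13 m and z of cap in the frame of tray between 0 and 0.045 m and x of brush in the frame of tray between -0.09 and 0.09 m and y of brush in the frame of tray between -0.13 and 0.13 m and z of brush in the frame of tray between 0 and 0.045 m and (angle between brush's own z axis and vertical below 0.3 rad or angle between brush's own z axis and vertical above 1.3 rad)), for 0.6 s.
4. the toggle has come back to the middle (within 0.08 rad) (value of joint toggle between -0.08 and 0.08 rad), for 0.3 s.
At the end, for the whole second after the job is handed in: All four nuts over 2.85 rad (stop at 3.14), toggle within 0.08 rad of the middle, and every loose part present at rest inside the tray (origin 5 mm or more inside the walls, under 45 mm above the tray's underside, wrench and brush lying within 0.3 rad of flat); bystanders not moved (all of step 2 and all of step 4 and x of wrench in the frame of tray between -0.09 and 0.09 m and y of wrench in the frame of tray between -0.13 and 0.13 m and z of wrench in the frame of tray between 0 and 0.045 m and (angle between wrench's own z axis and vertical below 0.3 rad or angle between wrench's own z axis and vertical above 2.84 rad) and x of seal in the frame of tray between -0.09 and 0.09 m and y of seal in the frame of tray between -0.13 and 0.13 m and z of seal in the frame of tray between 0 and 0.045 m and x of cap in the frame of tray between -0.09 and 0.09 m and y of cap in the frame of tray between -0.13 and 0.13 m and z of cap in the frame of tray between 0 and 0.045 m and x of brush in the frame of tray between -0.09 and 0.09 m and y of brush in the frame of tray between -0.13 and 0.13 m and z of brush in the frame of tray between 0 and 0.045 m and (angle between brush's own z axis and vertical below 0.3 rad or angle between brush's own z axis and vertical above 1.3 rad) and linear speed of each of wrench, seal, cap, brush below 0.03 m/s); the robot touches nothing.
It fails at once if two neighbouring nuts are tight while neither of the others is (not cross order) ((value of joint each of nut_a, nut_b above 2.85 rad and value of joint each of nut_c, nut_d below 2.85 rad) or (value of joint each of nut_b, nut_c above 2.85 rad and value of joint each of nut_a, nut_d below 2.85 rad) or (value of joint each of nut_c, nut_d above 2.85 rad and value of joint each of nut_a, nut_b below 2.85 rad) or (value of joint each of nut_d, nut_a above 2.85 rad and value of joint each of nut_b, nut_c below 2.85 rad)).
It fails at once if the toggle is pushed (over 0.25 rad) while a nut is not tight (value of joint toggle above 0.25 rad and value of joint any of nut_a, nut_b, nut_c, nut_d below 2.85 rad).
It fails at once if the toggle is pushed to the side away from the orange mark (below -0.25 rad) (value of joint toggle below -0.25 rad).
It fails at once if a bystander is shifted by more than 30 mm or tipped over (distance of any of glass_lid, spice, mug, bowl, salt from where it was at the start of the episode above 0.03 m or angle between any of glass_lid, spice, mug, bowl, salt's own z axis and vertical above 0.5 rad).
Of wrench, seal, cap, brush only 2 to 4 are there at a start; the rules pass over those that are not, and their reading is None.
At some moment in a run one of wrench, seal, cap, brush may be knocked a few centimetres aside while the robot is not near it.
Once in a run the grip may slacken for a moment while it holds something.
It also fails if it takes over 210 s, if anything falls off the work surface, if the arm or the gripper's body presses on something with over 40 N, if the wrist force passes 120 N, or if a joint passes its speed limit or range.

## Robot

A 6-joint arm with a two-finger parallel gripper is mounted at the origin on the work surface. World frame = base frame: x ahead of the robot, y to its left, z up, the work surface at z = 0. Lengths are in m, angles in rad, forces in N, time in s.
With the tool pointing down it reaches from about 0.3 to 0.825 m from the base axis. Payload 5.4 kg.
Tool frame: the origin (TCP) lies between the finger pads; the fingertips stand 8 mm ahead of it and the grasp point (between the pads) lies 11 mm behind it; z points along the fingers, y is the direction in which the jaws open and shut (so a half turn about z gives the same grasp; the last joint's range is limited). The gripper opens to 92 mm and grips with 3 to 60 N. Pads are 20 mm wide; open, the fingers measure 128 mm over their backs; the gripper's body (75 mm by 189 mm) begins 69 mm behind the grasp point.
Start: joints at [-1.443, 0.158, 1.597, -0, 1.386, -0.21], TCP at [0.191, -0.542, 0.223] pointing down, gripper open.
Joint ranges: [-2.91, 2.91], [-0.94, 2.29], [0.18, 2.7], [-1.29, 4.43], [0.17, 2.64], [-3, 3]. Speed limits (rad/s): [2.57, 2.57, 3.14, 3.14, 3.14, 3.14].

## Interface

Orientations are given as a unit quaternion [w, x, y, z].
In Python, from workcell import status, snapshot, job, find_in, regions_of, spot_point gives the robot as it stands.
- The arm moves only by the tool carry_out, never from a script. Its argument "deltas" is a list of rows, each a list of 5 numbers: the shift along the tool's x, y, z in mm, then the turn about the tool's z in degrees, then the opening, from 0 (shut) to 1 (fully open). A call has 1 to 20 rows; each row shifts and turns the commanded pose from where the row before left it, along the tool's axes as they then stand; what a row does not reach is not made up. A row lasts 1/10 s, in which the tool goes at most 50 mm and 8.59 degrees, less where a joint would pass 70% of its speed; a pose out of reach is approached as far as the arm can. A call is refused whole if a number of a shift passes 50 or a number of a turn 8.59, either way. A call with a gripper value outside its range is refused whole. The fingers move at their own pace and stop on an object; "squeeze" is the grip in N (left out, the last holds). Time passes only in rows, so rows that do not move let the fingers close. It gives the time, the measured TCP pose, the force and the opening at its end, in the units of the state.
- status.state(): the state, without advancing time (a new reading comes with each control period).
- snapshot(name): name is "scene" or "side" or "wrist"; returns a dict with "img" (400x640x3 uint8, red, green, blue), "K" (3x3 intrinsics, pixels), "world_to_cam" (4x4, takes a point from world to camera coordinates). Camera axes: x right, y down, z forward; pixel columns grow to the right and rows downward; lengths in m; the calibration is good to about 2 mm. A picture is of the moment at which its call begins. There is no depth.
- job.sign_off(): hands the job in, once; it reports no verdict.
Trained networks look in a picture, given as the dict that the camera call returned (one of the last four; its "shot" number tells which), for a name from the list of things; names that differ only in an ending like _2 or _b are one class to them, and where a whole thing is asked for, a point or a joint stands for the part that bears it (a point fixed in the world has none). Each returns a list of dicts, best first, with "p" (0 to 1); they miss things now and then, are a little off and sometimes report something else, mostly with a low value. They report only what shows in the picture. A call takes as long as a camera call. They do not tell look-alikes from the thing itself.
- find_in(picture, target): "bbox" ([left, top, right, bottom] in pixels, round what is visible of it).
- regions_of(picture, target): "region" (400x640 bool, what is visible of it) and "bbox" ([left, top, right, bottom] in pixels, round what is visible of it).
- spot_point(picture, target): "location" ([row, column] in pixels: a listed point, or the origin of a listed thing).
The state is a dict: "clock": time; "joint_positions": joint angles; "joint_velocities": joint speeds; "tau": joint torques, N m; "tcp_pos": TCP position; "ee_rot": TCP orientation; "ft_force": force on the tool from outside, world axes, zero at the start; "ft_torque": the same for the moment, N m; "width": opening from 0.0 (shut) to 1.0 (fully open).
Only numpy, scipy, OpenCV 4.12 (cv2) and the standard library are available. Lean on these libraries where they do the work, as an engineer would, in place of code of your own. Each camera call takes 0.05 s, during which the arm holds its last target. There are 200 camera calls.

## Working session

There is one attempt and no reset: what is moved stays moved. The work goes in short steps, Python scripts to look and compute and a tool call to move; the robot and the scene stay as the last step left them, time stands still between calls to the robot, and variables do not carry over. Pictures are saved under pics/ and viewed, about 12 in all and at most 16, crops included, and the job is handed in when it is done.

Besides the shell and the picture viewer there is one more tool, called by a JSON object that holds its "op" and its "data", one argument or row to a line. carry_out: Moves the arm, as the interface text tells. Its arguments: {"type":"object","properties":{"deltas":{"type":"array"},"squeeze":{"type":"number"}},"required":["deltas"]}

```bash
ls; mkdir -p pics; python3 - <<'E'
from workcell import status, snapshot
import cv2
s=status.state();print(s)
for n in ("scene","side"):
    p=snapshot(n);print(n,p["K"].tolist() if hasattr(p["K"],'tolist') else p["K"],p["world_to_cam"])
    cv2.imwrite(f"pics/{n}0.png",p["img"][:,:,::-1])
E
```

```text
pics
{'clock': 0.0, 'joint_positions': array([-1.44309371e+00,  1.59063799e-01,  1.59817582e+00, -4.29289979e-05,
        1.38621902e+00, -2.10102980e-01]), 'joint_velocities': array([ 2.05369308e-04, -7.77675725e-04,  1.00109736e-05,  2.64272001e-04,
        2.08675957e-03,  7.93551750e-04]), 'tau': array([-1.58840919e-06, -3.85573089e+01, -3.22107160e+01,  7.01551535e-02,
        3.80132021e-02, -1.40000648e-04]), 'tcp_pos': array([ 0.19045262, -0.54190729,  0.22163888]), 'ee_rot': array([-9.33069937e-04,  9.85768706e-01,  1.68104694e-01,  1.73502807e-05]), 'ft_force': array([-0.63211683, -0.2789658 ,  0.64655626]), 'ft_torque': array([-0.04449809, -0.05975599,  0.00555643]), 'width': 0.9972530751540055}
scene [[505.49017118654587, 0.0, 310.5475900666296], [0.0, 505.49017118654587, 200.06189449686244], [0.0, 0.0, 1.0]] [[ 0.8933351   0.44935931 -0.00534816 -0.48943593]
 [ 0.32818195 -0.6604698  -0.67533418  0.00573892]
 [-0.307       0.60154455 -0.73749247  1.63447637]
 [ 0.          0.          0.          1.        ]]
side [[452.77573014907927, 0.0, 319.681064307148], [0.0, 452.77573014907927, 199.24017985323403], [0.0, 0.0, 1.0]] [[-0.81452772 -0.58007014 -0.0079512   0.46402182]
 [-0.44969502  0.63999671 -0.62303981  0.22779347]
 [ 0.36649553 -0.50390758 -0.78214971  1.32931867]
 [ 0.          0.          0.          1.        ]]
```

View pics/scene0.png

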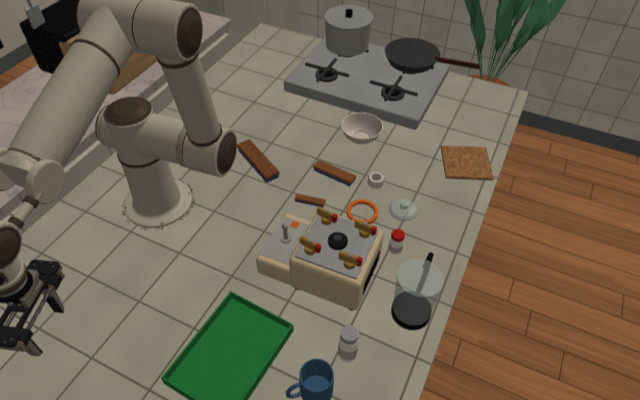

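View pics/side0.png

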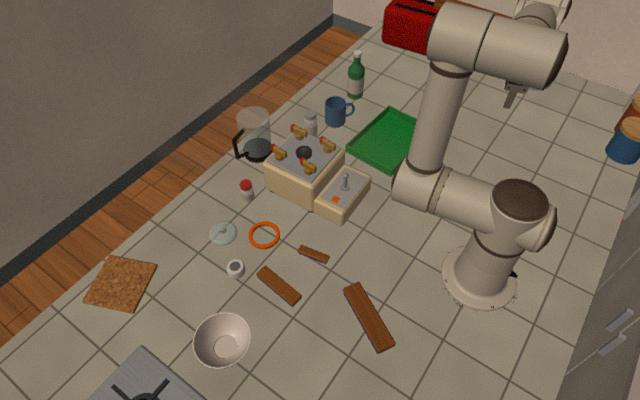

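Scene view shows the blender at about (338,250), the tray at (230,345), the seal at (363,212), the cap at (376,179), brushes at (258,160), (334,172) and (310,200), and the bystanders. I see no wrench. The side view agrees.

```bash
cat > h.py <<'E'
from workcell import status, snapshot, job, find_in, regions_of, spot_point
import numpy as np, cv2
def ray(p,rc):
    W=np.array(p["world_to_cam"]);R=W[:3,:3];c=-R.T@W[:3,3]
    d=R.T@np.linalg.inv(p["K"])@np.array([rc[1],rc[0],1.]);return c,d
def onz(p,rc,z):
    c,d=ray(p,rc);return c+d*(z-c[2])/d[2]
def tri(rs):
    A=np.zeros((3,3));b=np.zeros(3)
    for c,d in rs:
        d=d/np.linalg.norm(d);P=np.eye(3)-np.outer(d,d);A+=P;b+=P@c
    return np.linalg.solve(A,b)
def mask_rect(p,m,z):
    """min-area rect in world of mask back-projected at height z"""
    cs,_=cv2.findContours(m.astype(np.uint8),cv2.RETR_EXTERNAL,cv2.CHAIN_APPROX_NONE)
    c=max(cs,key=cv2.contourArea)[:,0]
    q=np.array([onz(p,(v,u),z)[:2] for u,v in c],np.float32)*1000
    return cv2.minAreaRect(q)
def proj(p,X):
    W=np.array(p["world_to_cam"]);x=p["K"]@(W[:3,:3]@np.asarray(X)+W[:3,3]);return x[:2]/x[2]
E
python3 - <<'E'
from h import *
np.set_printoptions(precision=4,suppress=True)
P={n:snapshot(n) for n in("scene","side")}
for t in ["blender","toggle_tip","nut_a_grip","nut_b_grip","nut_c_grip","nut_d_grip","tray","wrench","seal","cap","brush","glass_lid","spice","mug","bowl","salt"]:
    L={n:spot_point(P[n],t) for n in P}
    print(t)
    for n in P:
        for d in L[n][:4]: print("  ",n,round(d["p"],2),np.round(d["location"],1),onz(P[n],d["location"],{"t":.138,"n":.177}.get(t[0],0) if ("_grip" in t or "_tip" in t) else 0)[:2])
for n in P:
    for d in regions_of(P[n],"brush"): print(n,d["p"],d["bbox"],mask_rect(P[n],d["region"],.024))
    for t in("tray","blender"):
        d=regions_of(P[n],t)[0];print(n,t,d["bbox"],mask_rect(P[n],d["region"],.035))
E
```

```text
blender
   scene 0.89 [277.5 334.7] [ 0.6301 -0.0109]
   scene 0.3 [392.4 315. ] [ 0.7257 -0.3297]
   side 0.69 [184.3 304.6] [0.6292 0.0059]
toggle_tip
   scene 0.58 [225.6 283.9] [ 0.4695 -0.0051]
   side 0.51 [170.5 347.2] [ 0.4802 -0.0239]
nut_a_grip
   scene 0.74 [211.9 325. ] [0.563 0.059]
   side 0.51 [166.9 307.9] [0.5672 0.0623]
nut_b_grip
   scene 0.53 [241.8 312.9] [ 0.5792 -0.0468]
   side 0.59 [141.4 327.7] [ 0.5808 -0.0619]
   side 0.47 [288.6 282.7] [0.377  0.4251]
   side 0.16 [234.2 222. ] [0.6108 0.3924]
nut_c_grip
   scene 0.55 [261.4 349.3] [ 0.6876 -0.0614]
   scene 0.41 [211.8 325.9] [0.565  0.0604]
   side 0.56 [134.  299.3] [ 0.6751 -0.0373]
nut_d_grip
   scene 0.74 [226.4 365.1] [0.6795 0.0603]
   scene 0.66 [214.  363.8] [0.6597 0.0987]
   side 0.59 [173.9 344.9] [0.4602 0.0218]
   side 0.54 [149.9 280.3] [0.6805 0.0539]
tray
   scene 0.56 [356.7 233.2] [ 0.5009 -0.3409]
   scene 0.3 [391.3 315.6] [ 0.7258 -0.3267]
   side 0.89 [143.9 388.3] [ 0.4927 -0.3298]
wrench
   side 0.2 [233.9 223.1] [0.7172 0.3192]
seal
   scene 0.7 [213.  361.7] [0.6045 0.2472]
   
[... 1531 characters left out ...]
0.76 [345.4, 282.5, 394.8, 353.6] ((197.3223876953125, 300.29376220703125), (58.48511505126953, 205.95103454589844), 60.99177932739258)
side 0.7 [298.9, 244.0, 328.2, 265.5] ((433.2917175292969, 227.84307861328125), (98.21343994140625, 31.403465270996094), 11.489940643310547)
side 0.65 [255.3, 267.6, 300.8, 306.2] ((454.33245849609375, 369.9710693359375), (45.4983024597168, 155.26364135742188), 83.88077545166016)
side tray [344.5, 108.2, 418.7, 174.0] ((494.23870849609375, -324.0928955078125), (315.14599609375, 210.52713012695312), 88.71932983398438)
side blender [344.5, 105.9, 417.4, 172.3] ((492.0086364746094, -324.09649658203125), (309.516845703125, 209.52003479003906), 86.92312622070312)
```

{"op": "carry_out", "data": {
  "deltas": [
    [30, -20, -20, 0, 0.6],
    [35.7, -23.7, -14, 0, 0.6],
    [35.7, -23.7, -14, 0, 0.6],
    [35.7, -23.7, -14, 0, 0.6],
    [35.7, -23.7, -14, 0, 0.6],
    [35.7, -23.7, -14, 0, 0.6],
    [35.7, -23.7, -14, 0, 0.6],
    [35.7, -23.7, -14, 0, 0.6],
    [35.7, -23.7, -14, 0, 0.6],
    [35.7, -23.7, -14, 0, 0.6],
    [35.7, -23.7, -14, 0, 0.6],
    [35.7, -23.7, -14, 0, 0.6],
    [35.7, -23.7, -14, 0, 0.6],
    [35.7, -23.7, -14, 0, 0.6],
    [35.7, -23.7, -14, 0, 0.6],
    [35.7, -23.7, -14, 0, 0.6],
    [0, 0, 0, 0, 0.6]
  ]
}}

```text
clock: 3.8
tcp_pos: [0.6018, 0.003, 0.4534]
ee_rot: [-0.0, 0.985, 0.171, 0.001]
ft_force: [-0.2, 0.4, -0.4]
width: 0.602
```

{"op": "carry_out", "data": {
  "deltas": [
    [0, 0, 0, -8.5, 0.6],
    [0, 0, 0, -8.5, 0.6],
    [0, 0, 0, -8.5, 0.6],
    [0, 0, 0, -8.5, 0.6],
    [0, 0, 0, -8.5, 0.6],
    [0, 0, 0, -8.5, 0.6],
    [0, 0, 0, -8.5, 0.6],
    [0, 0, 0, -8.5, 0.6],
    [0, 0, 0, -8.5, 0.6],
    [0, 0, 0, -8.5, 0.6],
    [0, 0, 0, -8.5, 0.6],
    [0, 0, 0, -8.5, 0.6],
    [0, 0, 0, -8.5, 0.6],
    [0, 0, 0, -8.5, 0.6],
    [0, 0, 0, -8.5, 0.6],
    [0, 0, 0, -8.5, 0.6],
    [0, 0, 0, -8.5, 0.6],
    [0, 0, 0, -8.5, 0.6],
    [0, 0, 0, -7.7, 0.6],
    [0, 0, 0, 0, 0.6]
  ]
}}

```text
clock: 5.8
tcp_pos: [0.5993, -0.0015, 0.4524]
ee_rot: [-0.0, -0.0, 1.0, -0.0]
ft_force: [-0.5, -0.5, -0.6]
width: 0.598
```

```bash
python3 - <<'E'
from h import *
np.set_printoptions(precision=4,suppress=True)
s=status.state();print(s["clock"],s["tcp_pos"],s["ee_rot"],s["joint_positions"],s["ft_force"])
p=snapshot("wrist")
cv2.imwrite("pics/w1.png",p["img"][:,:,::-1])
for t in ["blender","toggle_tip","nut_a_grip","nut_b_grip","nut_c_grip","nut_d_grip"]:
    for d in spot_point(p,t)[:3]: print(t,round(d["p"],2),np.round(d["location"],1),onz(p,d["location"],.138 if t[0]=="t" else .177)[:2])
W=p["world_to_cam"];print(-W[:3,:3].T@W[:3,3])
E
```

```text
5.8 [ 0.5993 -0.0015  0.4524] [-0.0002 -0.0002  1.     -0.0001] [-0.2037  0.1926  1.1132 -0.0003  1.8362 -1.7751] [-0.5436 -0.5293 -0.5946]
blender 0.88 [168.4 322. ] [ 0.5969 -0.001 ]
toggle_tip 0.73 [ 74.  319.5] [ 0.4753 -0.0045]
nut_a_grip 0.96 [144.7 367.2] [0.5654 0.0583]
nut_b_grip 0.83 [147.8 281. ] [ 0.5696 -0.055 ]
nut_c_grip 0.75 [230.3 284.2] [ 0.6855 -0.0545]
nut_d_grip 0.58 [224.5 365. ] [0.6767 0.0596]
[ 0.5172 -0.001   0.6149]
```

View pics/w1.png

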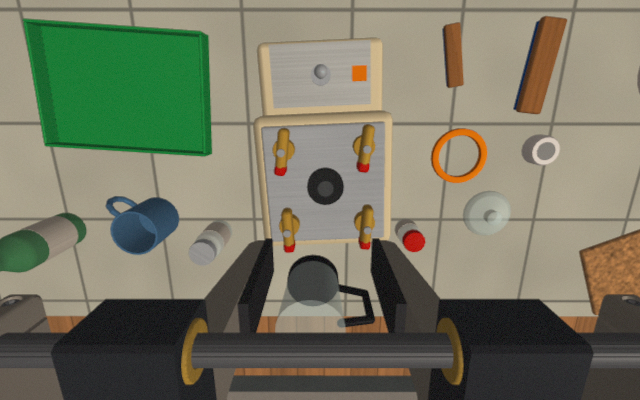

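Wrist view shows the four nuts at (283,150), (365,148), (288,228), (367,226), red ends toward the back. The console is at the top, with the toggle at (320,72) and the orange square at (359,73). There is no wrench, but there is a cap (542,150) and a seal (460,155). Next I refine the blender pose.

```bash
python3 - <<'E'
from h import *
np.set_printoptions(precision=4,suppress=True)
p=snapshot("wrist");im=p["img"]
hsv=cv2.cvtColor(im,cv2.COLOR_RGB2HSV)
# orange square
m=((hsv[...,0]>5)&(hsv[...,0]<18)&(hsv[...,1]>180)&(hsv[...,2]>180)).astype(np.uint8);m[:,420:]=0;m[110:]=0
print("orange",mask_rect(p,m,.0825))
# plate: low sat grey
g=((hsv[...,1]<40)&(hsv[...,2]>100)).astype(np.uint8);g[:118]=0;g[250:]=0;g[:,:255]=0;g[:,392:]=0
g=cv2.morphologyEx(g,cv2.MORPH_OPEN,np.ones((3,3)))
n,l,st,c=cv2.connectedComponentsWithStats(g);k=1+np.argmax(st[1:,4]);print(st[k])
print("plate",mask_rect(p,l==k,.148))
g=((hsv[...,1]<40)&(hsv[...,2]>100)).astype(np.uint8);g[108:]=0;g[:,:265]=0;g[:,380:]=0;g[:35]=0
n,l,st,c=cv2.connectedComponentsWithStats(g);k=1+np.argmax(st[1:,4]);print(st[k],mask_rect(p,l==k,.082))
# nut regions
for t in "abcd":
    for d in spot_point(p,f"nut_{t}_grip")[:2]: print(t,round(d["p"],2),onz(p,d["location"],.19)[:2])
# brass+red mask, project at top height
b=((hsv[...,1]>120)&(hsv[...,2]>90)&((hsv[...,0]<28)|(hsv[...,0]>172))).astype(np.uint8);b[:122]=0;b[252:]=0;b[:,268:382]*=1;b[:,:268]=0;b[:,378:]=0
n,l,st,c=cv2.connectedComponentsWithStats(b)
for k in range(1,n):
    if st[k,4]>100: print(st[k],mask_rect(p,l==k,.19))
E
```

```text
orange ((468.82501220703125, 54.42746353149414), (20.956932067871094, 19.65930938720703), 2.118464469909668)
[ 261  122  123  119 9804]
plate ((625.589599609375, 3.1935882568359375), (169.80560302734375, 169.72329711914062), 2.4959025382995605)
[ 268   40  102   68 5986] ((471.17474365234375, -3.8646316528320312), (89.3279800415039, 148.81301879882812), 2.521763563156128)
a 0.68 [0.5627 0.052 ]
b 0.63 [ 0.5723 -0.0564]
c 0.79 [ 0.6779 -0.0499]
c 0.53 [0.6754 0.0549]
d 0.82 [0.676  0.0556]
[356 125  19  47 445] ((569.5686645507812, 56.455116271972656), (17.442232131958008, 59.35593795776367), 80.08344268798828)
[272 128  22  48 590] ((574.26708984375, -52.23793029785156), (26.766557693481445, 59.3481559753418), 68.08184051513672)
[353 136   9  19 104] ((564.4826049804688, 43.07148742675781), (8.929059982299805, 23.092309951782227), 82.99295806884766)
[359 206  15  43 347] ((676.88720703125, 61.12455749511719), (16.09526252746582, 61.926063537597656), 84.99623107910156)
[279 208  20  44 512] ((680.515380859375, -46.454986572265625), (26.013547897338867, 63.21709442138672), 87.89834594726562)
```

{"op": "carry_out", "data": {
  "deltas": [
    [5.2, 9.6, 39, 0, 0.5],
    [5.2, 9.6, 39, 0, 0.5],
    [5.2, 9.6, 39, 0, 0.5],
    [5.2, 9.6, 39, 0, 0.5],
    [5.2, 9.6, 39, 0, 0.5],
    [5.2, 9.6, 39, 0, 0.5],
    [0, 0, 0, 8, 0.5],
    [0, 0, 0, 0, 0.5],
    [0, 0, 0, 0, 0.5]
  ],
  "squeeze": 45
}}

```text
clock: 7.3
tcp_pos: [0.5691, 0.0566, 0.2196]
ee_rot: [0.001, 0.068, 0.998, -0.0]
ft_force: [-0.3, -0.1, -0.2]
width: 0.501
```

```bash
python3 - <<'E'
from h import *
np.set_printoptions(precision=4,suppress=True)
s=status.state();print(s["clock"],s["tcp_pos"],s["ee_rot"],s["joint_positions"],s["ft_force"],s["width"])
p=snapshot("wrist")
cv2.imwrite("pics/w2.png",p["img"][:,:,::-1])
for t in "abcd":
    for d in spot_point(p,f"nut_{t}_grip")[:2]: print(t,round(d["p"],2),onz(p,d["location"],.18)[:2])
E
```

```text
7.3 [0.5691 0.0566 0.2196] [ 0.0009  0.0679  0.9977 -0.0001] [-0.112   0.1512  1.6111 -0.0001  1.3775 -1.547 ] [-0.2828 -0.1024 -0.2177] 0.5012411530684867
b 0.96 [ 0.5754 -0.0555]
d 0.93 [0.6742 0.0596]
```

View pics/w2.png

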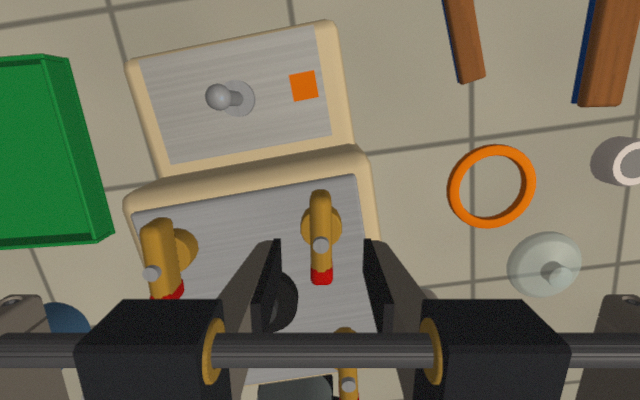

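The nut a bar lies centred at column 320 between the fingers and parallel to them. I descend, grip and turn.

{"op": "carry_out", "data": {
  "deltas": [
    [0, 0, 26, 0, 0.5],
    [0, 0, 25, 0, 0.5],
    [0, 0, 0, 0, 0.5],
    [0, 0, 0, 0, 0],
    [0, 0, 0, 0, 0],
    [0, 0, 0, 0, 0],
    [0, 0, 0, 0, 0],
    [0, 0, 0, 0, 0],
    [0, 0, 0, 0, 0]
  ]
}}

```text
clock: 8.45
tcp_pos: [0.5695, 0.0559, 0.1695]
ee_rot: [0.002, 0.069, 0.998, -0.001]
ft_force: [-2.1, -4.2, 5.0]
width: 0.298
```

{"op": "carry_out", "data": {
  "deltas": [
    [0, 0, 0, 8.5, 0],
    [0, 0, 0, 8.5, 0],
    [0, 0, 0, 8.5, 0],
    [0, 0, 0, 8.5, 0],
    [0, 0, 0, 8.5, 0],
    [0, 0, 0, 8.5, 0],
    [0, 0, 0, 8.5, 0],
    [0, 0, 0, 8.5, 0],
    [0, 0, 0, 8.5, 0],
    [0, 0, 0, 8.5, 0],
    [0, 0, 0, 8.5, 0],
    [0, 0, 0, 8.5, 0],
    [0, 0, 0, 8.5, 0],
    [0, 0, 0, 8.5, 0],
    [0, 0, 0, 8.5, 0],
    [0, 0, 0, 8.5, 0],
    [0, 0, 0, 8.5, 0],
    [0, 0, 0, 8.5, 0],
    [0, 0, 0, 8.5, 0],
    [0, 0, 0, 8.5, 0]
  ]
}}

```text
clock: 10.45
tcp_pos: [0.5728, 0.0557, 0.1696]
ee_rot: [0.001, 1.0, 0.015, 0.006]
ft_force: [10.6, -4.7, -1.5]
width: 0.302
```

{"op": "carry_out", "data": {
  "deltas": [
    [0, 0, 0, 3, 0],
    [0, 0, 0, 2, 0],
    [0, 0, 0, 0, 0],
    [0, 0, 0, 0, 0]
  ]
}}

```text
clock: 10.85
tcp_pos: [0.5728, 0.0555, 0.1696]
ee_rot: [0.001, 1.0, -0.025, 0.006]
ft_force: [10.3, -4.2, -2.1]
width: 0.3
```

```bash
python3 - <<'E'
from h import *
np.set_printoptions(precision=4,suppress=True)
s=status.state();print(s)
E
```

```text
{'clock': 10.85, 'joint_positions': array([-0.1126,  0.1953,  1.6625, -0.0013,  1.272 ,  1.5087]), 'joint_velocities': array([-0.0009, -0.0002, -0.001 , -0.0021,  0.0011, -0.0007]), 'tau': array([  2.5505, -38.9121, -26.5555,   1.2776,   3.5733,   0.755 ]), 'tcp_pos': array([0.5728, 0.0555, 0.1696]), 'ee_rot': array([ 0.0011,  0.9997, -0.0251,  0.0058]), 'ft_force': array([10.3413, -4.1711, -2.119 ]), 'ft_torque': array([-0.873 , -2.1038,  0.7165]), 'width': 0.29963912227265216}
```

{"op": "carry_out", "data": {
  "deltas": [
    [0, 0, 0, 0, 0.5],
    [0, 0, 0, 0, 0.5],
    [0, 0, 0, 0, 0.5],
    [0, 0, -25, 0, 0.5],
    [0, 0, -25, 0, 0.5],
    [0, 0, 0, 0, 0.5],
    [0, 0, 0, 0, 0.5]
  ]
}}

```text
clock: 11.55
tcp_pos: [0.5683, 0.057, 0.2174]
ee_rot: [-0.0, 1.0, -0.026, 0.0]
ft_force: [-0.1, 0.5, -0.4]
width: 0.5
```

```bash
python3 - <<'E'
from h import *
np.set_printoptions(precision=4,suppress=True)
s=status.state();print(s["tcp_pos"],s["ee_rot"],s["ft_force"])
p=snapshot("wrist")
q=snapshot("scene")
cv2.imwrite("pics/w3.png",np.hstack([p["img"][100:400,120:520],cv2.resize(q["img"][190:310,250:400],None,fx=2.4,fy=2.4)[:300]])[:,:,::-1])
E
```

```text
[0.5683 0.057  0.2174] [-0.0002  0.9997 -0.0256  0.    ] [-0.0562  0.4503 -0.4102]Traceback (most recent call last):
  File "<stdin>", line 6, in <module>
    return _nx.concatenate(arrs, 1, dtype=dtype, casting=casting)
           ~~~~~~~~~~~~~~~^^^^^^^^^^^^^^^^^^^^^^^^^^^^^^^^^^^^^^^
ValueError: all the input array dimensions except for the concatenation axis must match exactly, but along dimension 0, the array at index 0 has size 300 and the array at index 1 has size 288
```

```bash
python3 - <<'E'
from h import *
p=snapshot("wrist")
q=snapshot("scene")
cv2.imwrite("pics/w3.png",np.hstack([p["img"][100:400,120:520],cv2.resize(q["img"][190:315,250:400],None,fx=2.4,fy=2.4)])[:,:,::-1])
E
```

```text
(no output)
```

View pics/w3.png

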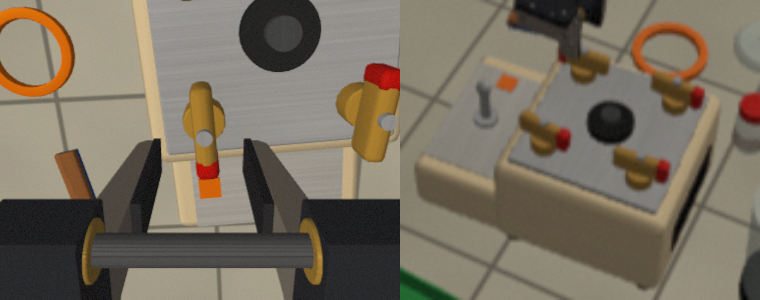

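{"op": "carry_out", "data": {
  "deltas": [
    [30, 25, 0, 0, 0.5],
    [30, 25, 0, 0, 0.5],
    [30, 25, 0, 0, 0.5],
    [30, 25, 0, 0, 0.5],
    [0, 0, 0, -8.5, 0.5],
    [0, 0, 0, -8.5, 0.5],
    [0, 0, 0, -8.5, 0.5],
    [0, 0, 0, -8.5, 0.5],
    [0, 0, 0, -8.5, 0.5],
    [0, 0, 0, -8.5, 0.5],
    [0, 0, 0, -8.5, 0.5],
    [0, 0, 0, -8.5, 0.5],
    [0, 0, 0, -8.5, 0.5],
    [0, 0, 0, -8.5, 0.5],
    [0, 0, 0, -8.5, 0.5],
    [0, 0, 0, -8.5, 0.5],
    [0, 0, 0, -8.5, 0.5],
    [0, 0, 0, -8.5, 0.5],
    [0, 0, 0, -8.5, 0.5],
    [0, 0, 0, -8.5, 0.5]
  ],
  "squeeze": 55
}}

```text
clock: 13.75
tcp_pos: [0.6825, -0.0491, 0.2162]
ee_rot: [-0.001, 0.396, 0.918, -0.0]
ft_force: [-0.0, 0.2, -1.3]
width: 0.503
```

{"op": "carry_out", "data": {
  "deltas": [
    [0, 0, 0, -8.5, 0.5],
    [0, 0, 0, -8.5, 0.5],
    [0, 0, 0, -8.5, 0.5],
    [0, 0, 0, -8.5, 0.5],
    [0, 0, 0, -8.5, 0.5],
    [0, 0, 0, -7.5, 0.5],
    [0, 0, 0, 0, 0.5]
  ]
}}

```text
clock: 14.45
tcp_pos: [0.6826, -0.0492, 0.2164]
ee_rot: [-0.001, -0.027, 1.0, 0.0]
ft_force: [1.1, -0.2, 0.7]
width: 0.497
```

```bash
cat >> h.py <<'E'
def barview(z=.19):
    s=status.state();print(round(s["clock"],2),s["tcp_pos"].round(4),s["ee_rot"].round(3),s["joint_positions"].round(2),s["ft_force"].round(1),round(s["width"],3))
    p=snapshot("wrist");hsv=cv2.cvtColor(p["img"],cv2.COLOR_RGB2HSV)
    b=((hsv[...,1]>120)&(hsv[...,2]>70)&((hsv[...,0]<28)|(hsv[...,0]>172))).astype(np.uint8)
    b[:175]=0;b[290:]=0;b[:,:285]=0;b[:,355:]=0
    n,l,st,c=cv2.connectedComponentsWithStats(b)
    k=1+np.argmax(st[1:,4]);ys,xs=np.nonzero(l==k);print(st[k])
    for r in range(180,290,10):
        x=xs[ys==r]
        if len(x): print(r,x.min(),x.max(),end=" | ")
    print("\n",mask_rect(p,l==k,z));return p
E
python3 - <<'E'
from h import *
barview()
E
```

```text
14.45 [ 0.6826 -0.0492  0.2164] [-0.001 -0.027  1.     0.   ] [-0.25  0.45  1.26  0.    1.44 -1.87] [ 1.1 -0.2  0.7] 0.497
[ 301  193   41   97 2349]
200 311 331 | 210 310 332 | 220 303 340 | 230 301 341 | 240 303 339 | 250 311 331 | 260 311 331 | 270 311 332 | 280 311 333 | 
 ((681.4918823242188, -49.251956939697266), (63.88628387451172, 24.56160545349121), 3.0685572624206543)
```

Nut c is aligned, with its bar at columns 311–331. I grip it and turn.

{"op": "carry_out", "data": {
  "deltas": [
    [0, 0, 23, 0, 0.5],
    [0, 0, 23, 0, 0.5],
    [0, 0, 0, 0, 0.5],
    [0, 0, 0, 0, 0],
    [0, 0, 0, 0, 0],
    [0, 0, 0, 0, 0],
    [0, 0, 0, 0, 0],
    [0, 0, 0, 0, 0],
    [0, 0, 0, 0, 0]
  ]
}}

```text
clock: 15.4
tcp_pos: [0.6845, -0.0496, 0.1744]
ee_rot: [0.002, -0.026, 1.0, -0.001]
ft_force: [0.4, -0.5, 6.0]
width: 0.147
```

{"op": "carry_out", "data": {
  "deltas": [
    [0, 0, 0, 8.5, 0],
    [0, 0, 0, 8.5, 0],
    [0, 0, 0, 8.5, 0],
    [0, 0, 0, 8.5, 0],
    [0, 0, 0, 8.5, 0],
    [0, 0, 0, 8.5, 0],
    [0, 0, 0, 8.5, 0],
    [0, 0, 0, 8.5, 0],
    [0, 0, 0, 8.5, 0],
    [0, 0, 0, 8.5, 0],
    [0, 0, 0, 8.5, 0],
    [0, 0, 0, 8.5, 0],
    [0, 0, 0, 8.5, 0],
    [0, 0, 0, 8.5, 0],
    [0, 0, 0, 8.5, 0],
    [0, 0, 0, 8.5, 0],
    [0, 0, 0, 8.5, 0],
    [0, 0, 0, 8.5, 0],
    [0, 0, 0, 8.5, 0],
    [0, 0, 0, 8.5, 0]
  ]
}}

```text
clock: 17.4
tcp_pos: [0.6871, -0.0493, 0.1744]
ee_rot: [0.001, 0.994, 0.111, 0.006]
ft_force: [10.9, 0.2, -0.6]
width: 0.147
```

{"op": "carry_out", "data": {
  "deltas": [
    [0, 0, 0, 8, 0],
    [0, 0, 0, 6, 0],
    [0, 0, 0, 2, 0],
    [0, 0, 0, 0, 0],
    [0, 0, 0, 0, 0],
    [0, 0, 0, 0, 0.5],
    [0, 0, 0, 0, 0.5],
    [0, 0, 0, 0, 0.5],
    [0, 0, -25, 0, 0.5],
    [0, 0, -25, 0, 0.5],
    [0, 0, 0, 0, 0.5],
    [0, 0, 0, 0, 0.5]
  ]
}}

```text
clock: 18.6
tcp_pos: [0.6829, -0.0491, 0.2212]
ee_rot: [-0.0, 1.0, -0.026, -0.0]
ft_force: [-0.0, -0.5, -0.6]
width: 0.499
```

```bash
python3 - <<'E'
from h import *
p=barview()
cv2.imwrite("pics/w4.png",p["img"][:,:,::-1])
E
```

```text
18.6 [ 0.6829 -0.0491  0.2212] [-0.     1.    -0.026 -0.   ] [-0.25  0.44  1.25  0.    1.45  1.37] [-0.  -0.5 -0.6] 0.499
[ 302  182   41   95 2269]
190 309 328 | 200 309 334 | 210 304 341 | 220 302 342 | 230 305 340 | 240 313 333 | 250 314 335 | 260 315 336 | 270 315 336 | 
 ((686.12548828125, -49.21604919433594), (24.919483184814453, 62.94343566894531), 87.05052947998047)
```

View pics/w4.png

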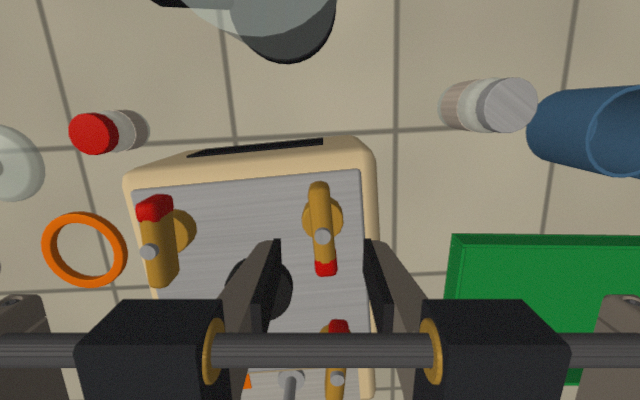

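Nut c is tight, red end toward the console. Next is nut d.

{"op": "carry_out", "data": {
  "deltas": [
    [-2.6, -27.3, 0, 0, 0.5],
    [-2.6, -27.3, 0, 0, 0.5],
    [-2.6, -27.3, 0, 0, 0.5],
    [-2.6, -27.3, 0, 0, 0.5],
    [0, 0, 0, -8.5, 0.5],
    [0, 0, 0, -8.5, 0.5],
    [0, 0, 0, -8.5, 0.5],
    [0, 0, 0, -8.5, 0.5],
    [0, 0, 0, -8.5, 0.5],
    [0, 0, 0, -8.5, 0.5],
    [0, 0, 0, -8.5, 0.5],
    [0, 0, 0, -8.5, 0.5],
    [0, 0, 0, -8.5, 0.5],
    [0, 0, 0, -8.5, 0.5],
    [0, 0, 0, -8.5, 0.5],
    [0, 0, 0, -8.5, 0.5],
    [0, 0, 0, -8.5, 0.5],
    [0, 0, 0, -8.5, 0.5],
    [0, 0, 0, -8.5, 0.5],
    [0, 0, 0, -8.5, 0.5]
  ]
}}

```text
clock: 20.65
tcp_pos: [0.6771, 0.0605, 0.219]
ee_rot: [-0.002, 0.396, 0.918, -0.001]
ft_force: [0.4, -0.4, -0.5]
width: 0.5
```

{"op": "carry_out", "data": {
  "deltas": [
    [0, 0, 0, -8.5, 0.5],
    [0, 0, 0, -8.5, 0.5],
    [0, 0, 0, -8.5, 0.5],
    [0, 0, 0, -8.5, 0.5],
    [0, 0, 0, -6, 0.5],
    [0, 0, 0, 0, 0.5],
    [0, 0, 0, 0, 0.5]
  ]
}}

```text
clock: 21.35
tcp_pos: [0.6776, 0.0604, 0.22]
ee_rot: [-0.001, 0.062, 0.998, 0.0]
ft_force: [0.9, -0.5, 0.8]
width: 0.497
```

```bash
python3 - <<'E'
from h import *
barview()
E
```

```text
21.35 [0.6776 0.0604 0.22  ] [-0.001  0.062  0.998  0.   ] [-0.09  0.43  1.27  0.    1.44 -1.54] [ 0.9 -0.5  0.8] 0.497
[ 302  192   41   95 2253]
200 311 330 | 210 310 335 | 220 304 341 | 230 303 342 | 240 306 339 | 250 314 333 | 260 314 334 | 270 314 335 | 280 315 335 | 
 ((676.5809936523438, 60.8841438293457), (24.827850341796875, 63.632362365722656), 83.89431762695312)
```

{"op": "carry_out", "data": {
  "deltas": [
    [0, 0, 22, 0, 0.5],
    [0, 0, 23, 0, 0.5],
    [0, 0, 0, 0, 0.5],
    [0, 0, 0, 0, 0],
    [0, 0, 0, 0, 0],
    [0, 0, 0, 0, 0],
    [0, 0, 0, 0, 0],
    [0, 0, 0, 0, 0],
    [0, 0, 0, 0, 0]
  ]
}}

```text
clock: 22.3
tcp_pos: [0.6789, 0.0606, 0.1778]
ee_rot: [0.001, 0.06, 0.998, 0.0]
ft_force: [-0.1, 1.2, 3.4]
width: 0.148
```

{"op": "carry_out", "data": {
  "deltas": [
    [0, 0, 0, 8.5, 0],
    [0, 0, 0, 8.5, 0],
    [0, 0, 0, 8.5, 0],
    [0, 0, 0, 8.5, 0],
    [0, 0, 0, 8.5, 0],
    [0, 0, 0, 8.5, 0],
    [0, 0, 0, 8.5, 0],
    [0, 0, 0, 8.5, 0],
    [0, 0, 0, 8.5, 0],
    [0, 0, 0, 8.5, 0],
    [0, 0, 0, 8.5, 0],
    [0, 0, 0, 8.5, 0],
    [0, 0, 0, 8.5, 0],
    [0, 0, 0, 8.5, 0],
    [0, 0, 0, 8.5, 0],
    [0, 0, 0, 8.5, 0],
    [0, 0, 0, 8.5, 0],
    [0, 0, 0, 8.5, 0],
    [0, 0, 0, 8.5, 0],
    [0, 0, 0, 8.5, 0]
  ]
}}

```text
clock: 24.3
tcp_pos: [0.6829, 0.0604, 0.1779]
ee_rot: [0.0, 1.0, 0.024, 0.006]
ft_force: [15.3, 1.7, -3.9]
width: 0.147
```

{"op": "carry_out", "data": {
  "deltas": [
    [0, 0, 0, 4, 0],
    [0, 0, 0, 2, 0],
    [0, 0, 0, 0, 0],
    [0, 0, 0, 0, 0],
    [0, 0, 0, 0, 0.5],
    [0, 0, 0, 0, 0.5],
    [0, 0, 0, 0, 0.5],
    [0, 0, -25, 0, 0.5],
    [0, 0, -25, 0, 0.5],
    [0, 0, 0, 0, 0.5],
    [0, 0, 0, 0, 0.5]
  ]
}}

```text
clock: 25.4
tcp_pos: [0.6783, 0.0602, 0.2266]
ee_rot: [0.0, 1.0, -0.026, 0.0]
ft_force: [0.0, -0.3, -0.8]
width: 0.499
```

```bash
python3 - <<'E'
from h import *
p=barview()
E
```

```text
25.4 [0.6783 0.0602 0.2266] [ 0.     1.    -0.026  0.   ] [-0.09  0.43  1.26 -0.    1.45  1.53] [ 0.  -0.3 -0.8] 0.499
[ 302  180   40   93 2173]
180 315 320 | 190 308 327 | 200 308 335 | 210 303 340 | 220 302 341 | 230 306 337 | 240 313 332 | 250 314 334 | 260 314 335 | 270 316 334 | 
 ((681.5547485351562, 60.53634262084961), (24.922574996948242, 62.96100616455078), 86.07622528076172)
```

{"op": "carry_out", "data": {
  "deltas": [
    [-24.8, 29.9, 0, 0, 0.5],
    [-24.8, 29.9, 0, 0, 0.5],
    [-24.8, 29.9, 0, 0, 0.5],
    [-24.8, 29.9, 0, 0, 0.5],
    [0, 0, 0, -8.5, 0.5],
    [0, 0, 0, -8.5, 0.5],
    [0, 0, 0, -8.5, 0.5],
    [0, 0, 0, -8.5, 0.5],
    [0, 0, 0, -8.5, 0.5],
    [0, 0, 0, -8.5, 0.5],
    [0, 0, 0, -8.5, 0.5],
    [0, 0, 0, -8.5, 0.5],
    [0, 0, 0, -8.5, 0.5],
    [0, 0, 0, -8.5, 0.5],
    [0, 0, 0, -8.5, 0.5],
    [0, 0, 0, -8.5, 0.5],
    [0, 0, 0, -8.5, 0.5],
    [0, 0, 0, -8.5, 0.5],
    [0, 0, 0, -8.5, 0.5],
    [0, 0, 0, -8.5, 0.5]
  ]
}}

```text
clock: 27.45
tcp_pos: [0.572, -0.0537, 0.2245]
ee_rot: [-0.002, 0.396, 0.918, -0.0]
ft_force: [-0.9, 0.3, -0.7]
width: 0.5
```

{"op": "carry_out", "data": {
  "deltas": [
    [0, 0, 0, -8.5, 0.5],
    [0, 0, 0, -8.5, 0.5],
    [0, 0, 0, -8.5, 0.5],
    [0, 0, 0, -8.5, 0.5],
    [0, 0, 0, -8, 0.5],
    [0, 0, 0, 0, 0.5],
    [0, 0, 0, 0, 0.5]
  ]
}}

```text
clock: 28.15
tcp_pos: [0.5724, -0.0538, 0.2253]
ee_rot: [-0.001, 0.045, 0.999, 0.0]
ft_force: [0.2, -0.7, -0.5]
width: 0.503
```

```bash
python3 - <<'E'
from h import *
barview()
E
```

```text
28.15 [ 0.5724 -0.0538  0.2253] [-0.001  0.045  0.999  0.   ] [-0.3   0.16  1.59 -0.    1.39 -1.78] [ 0.2 -0.7 -0.5] 0.503
[ 302  190   40   93 2156]
190 320 325 | 200 313 332 | 210 307 336 | 220 303 340 | 230 302 341 | 240 307 337 | 250 312 331 | 260 311 330 | 270 310 331 | 280 312 329 | 
 ((571.4520874023438, -53.769737243652344), (24.96833038330078, 63.52052688598633), 84.87142181396484)
```

{"op": "carry_out", "data": {
  "deltas": [
    [0, 0, 25, 0, 0.5],
    [0, 0, 25, 0, 0.5],
    [0, 0, 0, 0, 0.5],
    [0, 0, 0, 0, 0],
    [0, 0, 0, 0, 0],
    [0, 0, 0, 0, 0],
    [0, 0, 0, 0, 0],
    [0, 0, 0, 0, 0],
    [0, 0, 0, 0, 0]
  ]
}}

```text
clock: 29.1
tcp_pos: [0.5737, -0.0541, 0.1777]
ee_rot: [0.001, 0.043, 0.999, -0.0]
ft_force: [-0.2, 0.5, 3.4]
width: 0.149
```

{"op": "carry_out", "data": {
  "deltas": [
    [0, 0, 0, 8.5, 0],
    [0, 0, 0, 8.5, 0],
    [0, 0, 0, 8.5, 0],
    [0, 0, 0, 8.5, 0],
    [0, 0, 0, 8.5, 0],
    [0, 0, 0, 8.5, 0],
    [0, 0, 0, 8.5, 0],
    [0, 0, 0, 8.5, 0],
    [0, 0, 0, 8.5, 0],
    [0, 0, 0, 8.5, 0],
    [0, 0, 0, 8.5, 0],
    [0, 0, 0, 8.5, 0],
    [0, 0, 0, 8.5, 0],
    [0, 0, 0, 8.5, 0],
    [0, 0, 0, 8.5, 0],
    [0, 0, 0, 8.5, 0],
    [0, 0, 0, 8.5, 0],
    [0, 0, 0, 8.5, 0],
    [0, 0, 0, 8.5, 0],
    [0, 0, 0, 8.5, 0]
  ]
}}

```text
clock: 31.1
tcp_pos: [0.5779, -0.0542, 0.1778]
ee_rot: [0.001, 0.999, 0.041, 0.006]
ft_force: [17.3, -0.2, -6.7]
width: 0.147
```

{"op": "carry_out", "data": {
  "deltas": [
    [0, 0, 0, 6, 0],
    [0, 0, 0, 2, 0],
    [0, 0, 0, 0, 0],
    [0, 0, 0, 0, 0],
    [0, 0, 0, 0, 0.5],
    [0, 0, 0, 0, 0.5],
    [0, 0, 0, 0, 0.5],
    [0, 0, -25, 0, 0.5],
    [0, 0, -25, 0, 0.5],
    [0, 0, 0, 0, 0.5],
    [0, 0, 0, 0, 0.5]
  ]
}}

```text
clock: 32.2
tcp_pos: [0.573, -0.0541, 0.2264]
ee_rot: [0.0, 1.0, -0.026, 0.0]
ft_force: [-0.8, -0.1, -1.5]
width: 0.5
```

```bash
python3 - <<'E'
from h import *
p=barview()
E
```

```text
32.2 [ 0.573  -0.0541  0.2264] [ 0.     1.    -0.026  0.   ] [-0.3   0.16  1.59 -0.    1.39  1.32] [-0.8 -0.1 -1.5] 0.5
[ 302  180   41   93 2177]
180 315 322 | 190 309 328 | 200 308 336 | 210 303 340 | 220 303 342 | 230 307 337 | 240 313 333 | 250 314 335 | 260 315 335 | 270 317 334 | 
 ((576.3704833984375, -54.891876220703125), (63.540462493896484, 25.220163345336914), 4.0303120613098145)
```

All four nuts are tight. Now to look over the parts.

{"op": "carry_out", "data": {
  "deltas": [
    [-10, -38.9, -25, 0, 0.7],
    [-10, -38.9, -25, 0, 0.7],
    [-10, -38.9, -25, 0, 0.7],
    [-10, -38.9, -25, 0, 0.7],
    [-10, -38.9, -25, 0, 0.7],
    [-10, -38.9, -25, 0, 0.7],
    [-10, -38.9, -25, 0, 0.7],
    [-10, -38.9, -25, 0, 0.7],
    [-10, -38.9, -25, 0, 0.7],
    [0, 0, 0, 0, 0.7],
    [0, 0, 0, 0, 0.7]
  ]
}}

```text
clock: 33.35
tcp_pos: [0.501, 0.3006, 0.4501]
ee_rot: [0.001, 1.0, -0.025, -0.001]
ft_force: [0.3, -0.3, -0.5]
width: 0.701
```

```bash
cat >> h.py <<'E'
def parts(names=("brush","cap","seal","glass_lid"),fn=None,cams=("scene","side","wrist")):
    s=status.state();print(round(s["clock"],2),s["tcp_pos"].round(4),s["ee_rot"].round(3),s["joint_positions"].round(2))
    H=dict(brush=.024,cap=.028,seal=.012,glass_lid=.0,wrench=.007)
    for n in cams:
        p=snapshot(n)
        if fn and n==cams[-1]: cv2.imwrite(fn,p["img"][:,:,::-1])
        for t in names:
            for d in regions_of(p,t)[:3]:
                if d["p"]>.3:
                    (c,w,a)=mask_rect(p,d["region"],H[t]);print(n,t,round(d["p"],2),np.round(d["bbox"]),"rect",np.round(c),np.round(w),round(a,1))
            for d in spot_point(p,t)[:3]:
                if d["p"]>.4: print("   ",n,t,round(d["p"],2),"pt",onz(p,d["location"],0)[:2].round(4))
E
python3 - <<'E'
from h import *
parts(fn="pics/p1.png",names=("brush","cap","seal","glass_lid","wrench"))
E
```

```text
33.35 [0.501  0.3006 0.4501] [ 0.001  1.    -0.025 -0.001] [ 0.33  0.15  1.16 -0.    1.83  1.95]
scene brush 0.84 [313. 160. 358. 187.] rect [457. 350.] [ 59. 153.] 85.9
scene brush 0.83 [296. 194. 325. 205.] rect [443. 203.] [96. 37.] 11.2
scene brush 0.82 [241. 141. 279. 185.] rect [196. 291.] [ 68. 226.] 61.1
    scene brush 0.61 pt [0.2023 0.2939]
    scene brush 0.58 pt [0.4312 0.2159]
    scene brush 0.43 pt [ 0.7559 -0.2081]
scene cap 0.5 [372. 172. 384. 190.] rect [596. 374.] [46. 70.] 22.3
    scene cap 0.53 pt [0.6009 0.404 ]
scene seal 0.68 [346. 199. 376. 224.] rect [601. 248.] [94. 96.] 21.7
scene seal 0.37 [339. 252. 362. 274.] rect [643.  59.] [58. 75.] 54.8
    scene seal 0.83 pt [0.6016 0.242 ]
    scene seal 0.5 pt [0.5999 0.3956]
scene glass_lid 0.69 [390. 200. 417. 221.] rect [718. 318.] [97. 89.] 79.8
    scene glass_lid 0.56 pt [0.7165 0.3221]
side brush 0.82 [260. 268. 300. 305.] rect [455. 368.] [ 45. 153.] 83.4
side brush 0.73 [344. 281. 396. 352.] rect [198. 300.] [ 61. 207.] 61.5
side brush 0.54 [299. 246. 329. 264.] rect [433. 227.] [95. 32.] 8.6
    side 
[... 560 characters left out ...]
222.] [97. 27.] 9.9
wrist brush 0.69 [288. 152. 310. 233.] rect [429. 349.] [ 43. 151.] 84.4
    wrist brush 0.97 pt [0.4281 0.3452]
    wrist brush 0.94 pt [0.19   0.3022]
    wrist brush 0.84 pt [0.4408 0.2198]
wrist cap 0.93 [246.  86. 280. 118.] rect [592. 394.] [54. 55.] 57.9
wrist cap 0.44 [491.  78. 526. 131.] rect [563. -17.] [84. 56.] 5.3
    wrist cap 0.82 pt [0.5932 0.399 ]
wrist seal 0.58 [322.  60. 376. 118.] rect [605. 251.] [100.  98.] 87.1
wrist glass_lid 0.68 [274.   0. 337.  48.] rect [711. 319.] [90. 72.] 87.1
wrist glass_lid 0.44 [434.   0. 627. 196.] rect [572. -65.] [339. 315.] 2.7
    wrist glass_lid 0.95 pt [0.7156 0.316 ]
    wrist glass_lid 0.54 pt [ 0.5692 -0.194 ]
```

View pics/p1.png

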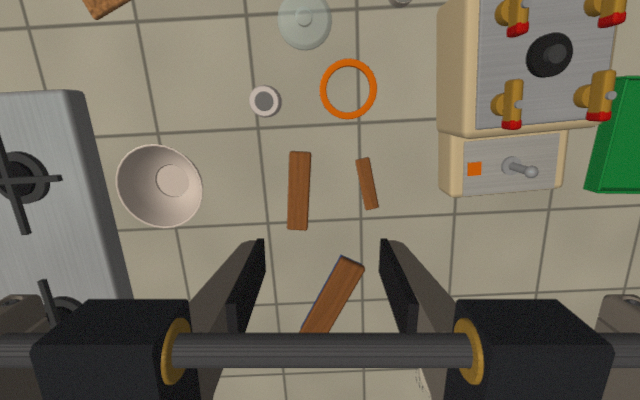

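The wrist view shows the middle brush at (299,191), the cap at (265,100), the seal at (348,88) and the small and large brushes at (367,183) and (332,297). There is no wrench. The brush seems to have just shifted by about 30 mm, so I approach it and measure again.

{"op": "carry_out", "data": {
  "deltas": [
    [-15, -9, 40, 0, 0.75],
    [-15, -9, 40, 0, 0.75],
    [-15, -9, 40, 0, 0.75],
    [-15, -9, 40, 0, 0.75],
    [-15, -9, 40, 2.6, 0.75],
    [0, 0, 0, 0, 0.75],
    [0, 0, 0, 0, 0.75]
  ],
  "squeeze": 30
}}

```text
clock: 35.7
tcp_pos: [0.429, 0.349, 0.2524]
ee_rot: [0.0, 0.999, -0.048, 0.0]
ft_force: [-0.8, 0.0, 0.7]
width: 0.745
```

```bash
python3 - <<'E'
from h import *
parts(fn="pics/p2.png",names=("brush",),cams=("side","wrist"))
E
```

```text
35.7 [0.429  0.349  0.2524] [ 0.     0.999 -0.048  0.   ] [ 0.46  0.08  1.62 -0.    1.44  2.13]
side brush 0.94 [265. 267. 310. 307.] rect [429. 352.] [ 44. 150.] 83.6
side brush 0.86 [300. 245. 330. 268.] rect [432. 230.] [103.  40.] 9.0
side brush 0.86 [342. 282. 397. 354.] rect [197. 301.] [ 61. 209.] 61.2
    side brush 0.71 pt [0.4366 0.2147]
    side brush 0.7 pt [0.2031 0.2943]
    side brush 0.61 pt [0.4231 0.3482]
wrist brush 0.92 [407. 116. 447. 201.] rect [438. 224.] [97. 28.] 9.5
wrist brush 0.82 [311. 112. 342. 232.] rect [430. 348.] [ 40. 148.] 83.8
wrist brush 0.77 [328. 275. 402. 399.] rect [243. 294.] [68. 87.] 88.8
    wrist brush 0.93 pt [0.4296 0.3473]
    wrist brush 0.82 pt [0.4373 0.2198]
    wrist brush 0.67 pt [0.1907 0.2993]
```

View pics/p2.png

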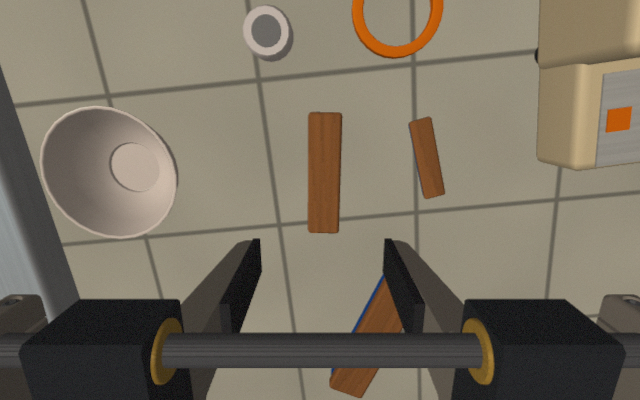

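The brush at (325,172) is upright in view and centred under the tool. I grasp it.

{"op": "carry_out", "data": {
  "deltas": [
    [0, 0.5, 45, 0, 0.75],
    [0, 0, 45, 0, 0.75],
    [0, 0, 45, 0, 0.75],
    [0, 0, 45, 0, 0.75],
    [0, 0, 35, 0, 0.75],
    [0, 0, 15, 0, 0.75],
    [0, 0, 10, 0, 0.75],
    [0, 0, 0, 0, 0.75],
    [0, 0, 0, 0, 0.0],
    [0, 0, 0, 0, 0.0],
    [0, 0, 0, 0, 0.0],
    [0, 0, 0, 0, 0.0],
    [0, 0, 0, 0, 0.0],
    [0, 0, 0, 0, 0.0],
    [0, 0, -40, 0, 0.0],
    [0, 0, -40, 0, 0.0],
    [0, 0, -40, 0, 0.0],
    [0, 0, -40, 0, 0.0],
    [0, 0, 0, 0, 0.0]
  ]
}}

```text
clock: 37.9
tcp_pos: [0.432, 0.3505, 0.1781]
ee_rot: [-0.003, 0.999, -0.048, 0.005]
ft_force: [1.3, 0.9, -0.6]
width: 0.432
```

```bash
python3 - <<'E'
from h import *
s=status.state();print(s["tcp_pos"],s["ft_force"],s["width"])
p=snapshot("scene")
for t,z in(("tray",.035),("tray",0)):
    for d in regions_of(p,t)[:1]: print(d["p"],mask_rect(p,d["region"],z))
hsv=cv2.cvtColor(p["img"],cv2.COLOR_RGB2HSV)
m=(hsv[...,0]>50)&(hsv[...,0]<75)&(hsv[...,1]>130);m[:280]=0
print(mask_rect(p,m,.035),"img bottom rows", np.nonzero(m)[0].max())
for d in spot_point(p,"tray")[:2]: print(d["p"],onz(p,d["location"],0))
p=snapshot("side");hsv=cv2.cvtColor(p["img"],cv2.COLOR_RGB2HSV)
m=(hsv[...,0]>50)&(hsv[...,0]<75)&(hsv[...,1]>130);m[:,:340]=0;m[:105]=0
print(mask_rect(p,m,.035))
for d in spot_point(p,"tray")[:2]: print(d["p"],onz(p,d["location"],0))
E
```

```text
[0.43202039 0.35045271 0.17814198] [ 1.34232081  0.88259746 -0.55207767] 0.43152548730624946
0.73 ((499.5833435058594, -347.142822265625), (287.8022155761719, 213.69903564453125), 86.43002319335938)
0.73 ((486.5129089355469, -334.82525634765625), (296.3994140625, 220.0826416015625), 86.43002319335938)
((499.1698303222656, -345.8751525878906), (282.21832275390625, 206.16612243652344), 86.39187622070312) img bottom rows 399
0.82 [ 0.4985838 -0.3471184  0.       ]
((544.7179565429688, -397.49725341796875), (285.5851745605469, 154.13858032226562), 53.702903747558594)
0.92 [ 0.48343862 -0.32038765  0.        ]
```

{"op": "carry_out", "data": {
  "deltas": [
    [0, 0, -47, 0, 0],
    [0, 0, -47, 0, 0],
    [0, 0, -47, 0, 0],
    [9, 45.8, 0, 0, 0],
    [9, 45.8, 0, 0, 0],
    [9, 45.8, 0, 0, 0],
    [9, 45.8, 0, 0, 0],
    [9, 45.8, 0, 0, 0],
    [9, 45.8, 0, 0, 0],
    [9, 45.8, 0, 0, 0],
    [9, 45.8, 0, 0, 0],
    [9, 45.8, 0, 0, 0],
    [9, 45.8, 0, 0, 0],
    [9, 45.8, 0, 0, 0],
    [9, 45.8, 0, 0, 0],
    [9, 45.8, 0, 0, 0],
    [9, 45.8, 0, 0, 0],
    [0, 0, 0, 0, 0],
    [0, 0, 0, 0, 0]
  ],
  "squeeze": 40
}}

```text
clock: 40.1
tcp_pos: [0.4914, -0.3021, 0.3106]
ee_rot: [-0.001, 0.999, -0.049, -0.001]
ft_force: [0.8, -0.1, -2.1]
width: 0.428
```

```bash
python3 - <<'E'
from h import *
s=status.state();print(s["clock"],s["tcp_pos"],s["ft_force"],s["width"],s["joint_positions"])
p=snapshot("wrist");cv2.imwrite("pics/t1.png",p["img"][:,:,::-1])
hsv=cv2.cvtColor(p["img"],cv2.COLOR_RGB2HSV)
m=(hsv[...,0]>50)&(hsv[...,0]<75)&(hsv[...,1]>130)
ys,xs=np.nonzero(m);print(ys.min(),ys.max(),xs.min(),xs.max(),mask_rect(p,m,.035))
for d in spot_point(p,"tray")[:2]: print(d["p"],onz(p,d["location"],0))
E
```

```text
40.1 [ 0.49143733 -0.30205259  0.31056004] [ 0.79552469 -0.14329746 -2.10612739] 0.42828916973907816 [-7.60724415e-01  1.22650528e-01  1.46443101e+00  4.19913383e-04
  1.55841241e+00  9.08528495e-01]
80 234 239 460 ((493.302490234375, -339.3167724609375), (277.9026794433594, 198.2053985595703), 86.34979248046875)
0.4 [ 0.35334438 -0.28839648  0.        ]
```

View pics/t1.png

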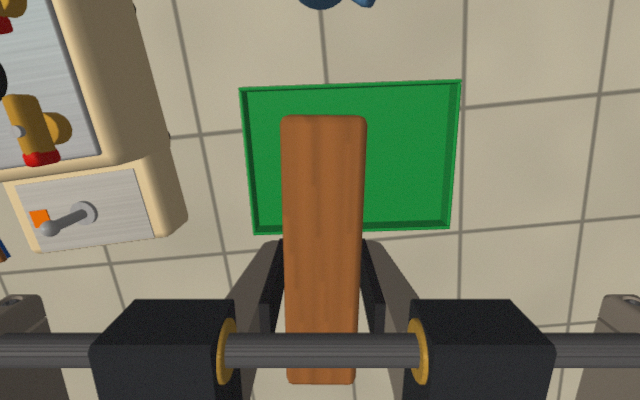

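The brush is held centred, with the tray below at columns 240–460 and rows 80–235. I place it in the +y part of the tray.

{"op": "carry_out", "data": {
  "deltas": [
    [3, -33, 0, 0, 0],
    [0, 0, 40, -2, 0],
    [0, 0, 45, 0, 0],
    [0, 0, 45, 0, 0],
    [0, 0, 45, 0, 0],
    [0, 0, 45, 0, 0],
    [0, 0, 40, 0, 0],
    [0, 0, 20, 0, 0],
    [0, 0, 11, 0, 0],
    [0, 0, 0, 0, 0],
    [0, 0, 0, 0, 0],
    [0, 0, 0, 0, 0.6],
    [0, 0, 0, 0, 0.6],
    [0, 0, 0, 0, 0.6],
    [0, 0, -40, 0, 0.6],
    [0, 0, -45, 0, 0.6],
    [0, 0, -45, 0, 0.6],
    [0, 0, -45, 0, 0.6],
    [0, 0, -45, 0, 0.6],
    [0, 0, -45, 0, 0.6]
  ]
}}

```text
clock: 42.2
tcp_pos: [0.498, -0.2692, 0.2891]
ee_rot: [0.0, 1.0, -0.031, 0.0]
ft_force: [0.8, -1.1, 1.0]
width: 0.599
```

```bash
python3 - <<'E'
from h import *
parts(names=("brush","cap","seal"))
E
```

```text
42.2 [ 0.498  -0.2692  0.2891] [ 0.     1.    -0.031  0.   ] [-0.71  0.1   1.53  0.    1.51  0.92]
scene brush 0.79 [243. 140. 280. 184.] rect [196. 290.] [ 66. 226.] 61.3
scene brush 0.68 [220. 313. 277. 352.] rect [ 501. -277.] [ 46. 151.] 86.2
scene brush 0.67 [162. 291. 293. 398.] rect [ 495. -343.] [291. 214.] 85.6
    scene brush 0.63 pt [ 0.4966 -0.2741]
    scene brush 0.6 pt [0.2069 0.2834]
    scene brush 0.59 pt [0.4288 0.2206]
scene cap 0.78 [369. 170. 386. 189.] rect [599. 373.] [49. 75.] 22.3
scene cap 0.34 [319. 209. 337. 224.] rect [518. 169.] [50. 69.] 53.0
scene cap 0.32 [356. 218. 376. 236.] rect [641. 174.] [59. 73.] 57.8
    scene cap 0.49 pt [0.5956 0.3992]
scene seal 0.66 [347. 202. 374. 224.] rect [605. 247.] [94. 92.] 23.9
    scene seal 0.57 pt [0.6042 0.2479]
side brush 0.82 [302. 246. 327. 262.] rect [434. 226.] [96. 32.] 12.5
side brush 0.77 [358. 138. 397. 162.] rect [ 502. -262.] [ 58. 153.] 85.6
side brush 0.62 [343. 280. 398. 352.] rect [197. 300.] [ 60. 207.] 61.4
    side brush 0.89 pt [ 0.5059 -0.2758]
    side brush 0.86 pt [0.4411 0.2183]
    side brush 0.65 pt [0.1986 0.3052]
side cap 0.72 [228. 262. 244. 281.] rect [585. 401.] [50. 64.] 57.1
side cap 0.56 [206. 223. 239. 246.] rect [704. 328.] [86. 90.] 57.8
    side cap 0.81 pt [0.5914 0.3893]
    side cap 0.49 pt [ 0.4984 -0.2767]
    side cap 0.41 pt [0.4566 0.5891]
side seal 0.54 [249. 223. 277. 251.] rect [605. 256.] [ 94. 103.] 38.7
    side seal 0.62 pt [0.5996 0.2544]
wrist brush 0.97 [306. 108. 339. 224.] rect [ 499. -269.] [ 41. 150.] 85.0
wrist brush 0.66 [  0. 241.  11. 264.] rect [408. 182.] [12. 34.] 70.9
wrist brush 0.5 [ 18.  86.  90. 167.] rect [569.  60.] [83. 98.] 82.2
```

The brush lies in the tray. Next, the seal.

{"op": "carry_out", "data": {
  "deltas": [
    [2.7, -47.4, 0, 0, 0.5],
    [2.7, -47.4, 0, 0, 0.5],
    [2.7, -47.4, 0, 0, 0.5],
    [2.7, -47.4, 0, 0, 0.5],
    [2.7, -47.4, 0, 0, 0.5],
    [2.7, -47.4, 0, 0, 0.5],
    [2.7, -47.4, 0, 0, 0.5],
    [2.7, -47.4, 0, 0, 0.5],
    [2.7, -47.4, 0, 0, 0.5],
    [2.7, -47.4, 0, 0, 0.5],
    [2.7, -47.4, 0, 0, 0.5],
    [0, 0, 0, -8.5, 0.5],
    [0, 0, 0, -8.5, 0.5],
    [0, 0, 0, -8.5, 0.5],
    [0, 0, 0, -8.5, 0.5],
    [0, 0, 0, -8.5, 0.5],
    [0, 0, 0, -8.5, 0.5],
    [0, 0, 0, -8.5, 0.5],
    [0, 0, 0, -8.5, 0.5],
    [0, 0, 0, -8.5, 0.5]
  ]
}}

```text
clock: 45.25
tcp_pos: [0.5601, 0.2493, 0.2866]
ee_rot: [-0.0, 0.802, 0.597, 0.0]
ft_force: [-0.2, 0.3, 0.3]
width: 0.5
```

{"op": "carry_out", "data": {
  "deltas": [
    [0, 0, 0, -8.5, 0.45],
    [0, 0, 0, -8.5, 0.45],
    [0, 0, 0, 0, 0.45],
    [0, 0, 0, 0, 0.45]
  ]
}}

```text
clock: 45.65
tcp_pos: [0.5601, 0.2493, 0.2866]
ee_rot: [-0.0, 0.709, 0.706, 0.0]
ft_force: [0.7, -0.2, 0.5]
width: 0.452
```

```bash
python3 - <<'E'
from h import *
s=status.state();print(s["clock"],s["tcp_pos"],s["ee_rot"],s["width"],s["joint_positions"])
p=snapshot("wrist");cv2.imwrite("pics/s1.png",p["img"][:,:,::-1])
hsv=cv2.cvtColor(p["img"],cv2.COLOR_RGB2HSV)
m=((hsv[...,0]>5)&(hsv[...,0]<18)&(hsv[...,1]>180)&(hsv[...,2]>150)).astype(np.uint8)
n,l,st,c=cv2.connectedComponentsWithStats(m)
for k in range(1,n):
    if st[k,4]>300: print(st[k],mask_rect(p,l==k,.010))
for d in spot_point(p,"seal")[:2]: print(d["p"],onz(p,d["location"],0))
E
```

```text
45.65 [0.56009509 0.24928425 0.28661658] [-4.96165162e-06  7.08643010e-01  7.05567207e-01  2.94555716e-05] 0.45225735218637814 [2.21886567e-01 2.22552618e-01 1.39802772e+00 3.98094023e-05
 1.52096772e+00 2.26234432e-01]
[ 320  130   74   73 1693] ((604.4766845703125, 250.82888793945312), (97.49427795410156, 98.03394317626953), 89.7802963256836)
```

View pics/s1.png

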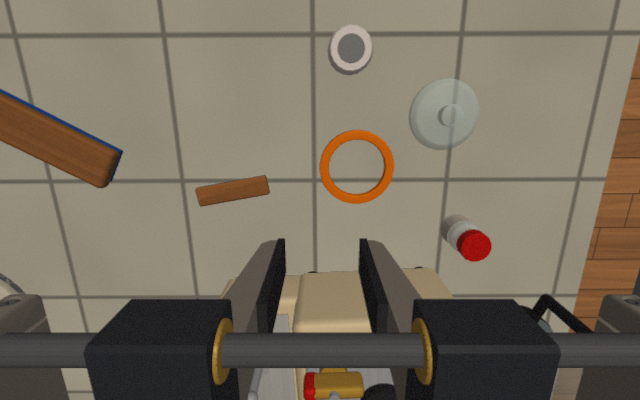

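The seal ring is at (357,166), with its wall straight below the tool. I grasp it.

{"op": "carry_out", "data": {
  "deltas": [
    [1.5, 0.5, 45, 0, 0.45],
    [0, 0, 45, 0, 0.45],
    [0, 0, 45, 0, 0.45],
    [0, 0, 45, 0, 0.45],
    [0, 0, 45, 0, 0.45],
    [0, 0, 25, 0, 0.45],
    [0, 0, 15, 0, 0.45],
    [0, 0, 10, 0, 0.45],
    [0, 0, 0, 0, 0.45],
    [0, 0, 0, 0, 0],
    [0, 0, 0, 0, 0],
    [0, 0, 0, 0, 0],
    [0, 0, 0, 0, 0],
    [0, 0, 0, 0, 0],
    [0, 0, 0, 0, 0],
    [0, 0, -30, 0, 0],
    [0, 0, -40, 0, 0],
    [0, 0, -45, 0, 0],
    [0, 0, -45, 0, 0],
    [0, 0, 0, 0, 0]
  ],
  "squeeze": 40
}}

```text
clock: 47.75
tcp_pos: [0.5648, 0.2519, 0.1795]
ee_rot: [0.004, 0.707, 0.707, 0.006]
ft_force: [0.9, 0.4, -0.1]
width: 0.124
```

```bash
python3 - <<'E'
from h import *
s=status.state();print(s["clock"],s["tcp_pos"],s["ee_rot"],s["width"],s["joint_positions"],s["ft_force"])
p=snapshot("wrist")
hsv=cv2.cvtColor(p["img"],cv2.COLOR_RGB2HSV)
m=((hsv[...,0]>5)&(hsv[...,0]<18)&(hsv[...,1]>180)&(hsv[...,2]>120)).astype(np.uint8)
n,l,st,c=cv2.connectedComponentsWithStats(m)
for k in range(1,n):
    if st[k,4]>300: print(st[k],mask_rect(p,l==k,s["tcp_pos"][2]))
E
```

```text
47.75 [0.56479136 0.25186638 0.17952029] [0.00351595 0.70734171 0.70684    0.00570667] 0.1239920426197076 [2.24296626e-01 2.91955670e-01 1.52710396e+00 1.18836984e-04
 1.30912775e+00 2.24976195e-01] [ 0.92550448  0.43453356 -0.126842  ]
[ 312  169  182  145 7460] ((606.1109008789062, 261.64068603515625), (97.94981384277344, 81.95633697509766), 1.505338430404663)
```

{"op": "carry_out", "data": {
  "deltas": [
    [0, 0, -45, 0, 0],
    [0, 0, -45, 0, 0],
    [0, 0, -40, 0, 0],
    [-43.6, -8.1, 0, 0, 0],
    [-43.6, -8.1, 0, 0, 0],
    [-43.6, -8.1, 0, 0, 0],
    [-43.6, -8.1, 0, 0, 0],
    [-43.6, -8.1, 0, 0, 0],
    [-43.6, -8.1, 0, 0, 0],
    [-43.6, -8.1, 0, 0, 0],
    [-43.6, -8.1, 0, 0, 0],
    [-43.6, -8.1, 0, 0, 0],
    [-43.6, -8.1, 0, 0, 0],
    [-43.6, -8.1, 0, 0, 0],
    [-43.6, -8.1, 0, 0, 0],
    [-43.6, -8.1, 0, 0, 0],
    [-43.6, -8.1, 0, 0, 0],
    [0, 0, 0, 0, 0],
    [0, 0, 0, 0, 0]
  ]
}}

```text
clock: 49.7
tcp_pos: [0.4459, -0.3595, 0.2992]
ee_rot: [-0.002, 0.708, 0.706, 0.0]
ft_force: [0.1, 0.0, -0.6]
width: 0.127
```

```bash
python3 - <<'E'
from h import *
s=status.state();print(s["clock"],s["tcp_pos"],s["ee_rot"],s["width"],s["joint_positions"],s["ft_force"])
p=snapshot("side");cv2.imwrite("pics/s2.png",cv2.resize(p["img"][60:220,280:500],None,fx=3,fy=3)[:,:,::-1])
E
```

```text
49.7 [ 0.44586472 -0.35947772  0.29918409] [-2.15054035e-03  7.08027560e-01  7.06181398e-01  4.27014778e-04] 0.12723501614854882 [-8.89676230e-01  1.15718701e-01  1.49395761e+00  4.07636248e-04
  1.53628244e+00 -8.87080312e-01] [ 0.08466753  0.00892983 -0.64554385]
```

View pics/s2.png

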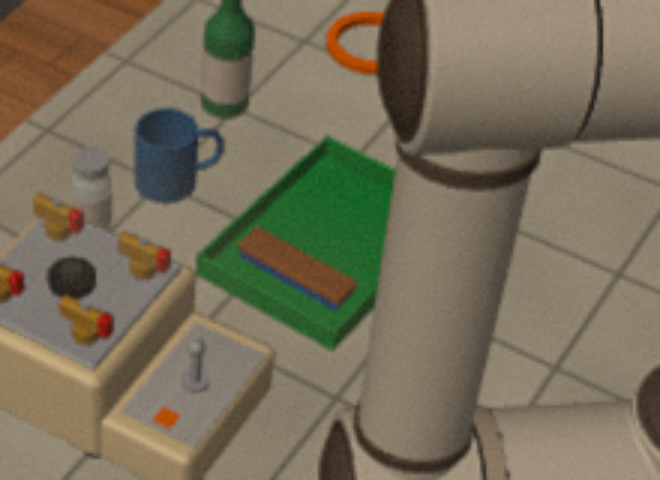

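The crop shows the ring held level at top centre (355,40) and the brush lying in the tray at (295,268). I lower the ring.

{"op": "carry_out", "data": {
  "deltas": [
    [0, 1, 45, 0, 0],
    [0, 0, 45, 0, 0],
    [0, 0, 45, 0, 0],
    [0, 0, 45, 0, 0],
    [0, 0, 45, 0, 0],
    [0, 0, 25, 0, 0],
    [0, 0, 15, 0, 0],
    [0, 0, 14, 0, 0],
    [0, 0, 0, 0, 0],
    [0, 0, 0, 0, 0],
    [0, 0, 0, 0, 0.4],
    [0, 0, 0, 0, 0.4],
    [0, 0, 0, 0, 0.4],
    [0, 0, -30, 0, 0.4],
    [0, 0, -45, 0, 0.4],
    [0, 0, -45, 0, 0.4],
    [0, 0, -45, 0, 0.4],
    [0, 0, -45, 0, 0.4],
    [0, 0, -45, 0, 0.7]
  ]
}}

```text
clock: 51.65
tcp_pos: [0.4475, -0.3593, 0.28]
ee_rot: [0.0, 0.707, 0.707, -0.0]
ft_force: [-0.2, -0.3, -0.5]
width: 0.466
```

```bash
python3 - <<'E'
from h import *
parts(names=("brush","cap","seal"),fn="pics/s3.png")
E
```

```text
51.65 [ 0.4475 -0.3593  0.28  ] [ 0.     0.707  0.707 -0.   ] [-0.89  0.12  1.52  0.    1.49 -0.89]
scene brush 0.68 [220. 312. 276. 351.] rect [ 501. -274.] [ 46. 152.] 86.2
scene brush 0.68 [296. 192. 326. 209.] rect [442. 201.] [98. 37.] 7.6
scene brush 0.66 [240. 141. 277. 183.] rect [198. 290.] [ 63. 218.] 61.0
    scene brush 0.91 pt [ 0.4966 -0.2697]
    scene brush 0.58 pt [0.4431 0.2238]
    scene brush 0.55 pt [0.2022 0.3057]
scene cap 0.66 [369. 170. 386. 187.] rect [598. 374.] [49. 70.] 22.3
    scene cap 0.59 pt [0.5943 0.4107]
scene seal 0.7 [204. 342. 244. 383.] rect [ 492. -363.] [102. 101.] 15.3
side brush 0.67 [360. 138. 396. 162.] rect [ 501. -263.] [ 55. 153.] 85.0
side brush 0.67 [341. 282. 396. 351.] rect [198. 300.] [ 62. 205.] 62.6
    side brush 0.65 pt [0.1954 0.3   ]
    side brush 0.64 pt [0.4335 0.2116]
    side brush 0.57 pt [ 0.504 -0.269]
side cap 0.65 [226. 261. 245. 279.] rect [587. 401.] [53. 62.] 41.4
    side cap 0.73 pt [0.749  0.1696]
    side cap 0.72 pt [0.5922 0.3964]
    side cap 0.71 pt [0.7099 0.3266]
side seal 0.48 [379. 129. 405. 147.] rect [ 493. -360.] [94. 96.] 35.0
    side seal 0.49 pt [ 0.5065 -0.3649]
wrist brush 0.76 [305.  72. 432. 122.] rect [ 498. -270.] [ 41. 152.] 84.6
    wrist brush 0.91 pt [ 0.4997 -0.2679]
wrist cap 0.44 [304.  75. 430. 121.] rect [ 498. -270.] [ 40. 149.] 85.2
wrist seal 0.66 [320. 135. 392. 211.] rect [ 490. -360.] [98. 99.] 44.9
```

View pics/s3.png

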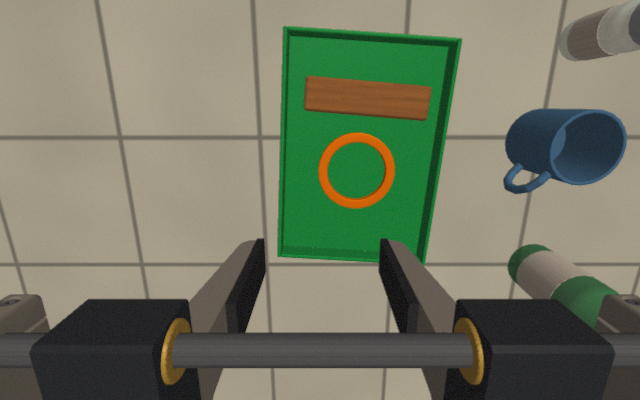

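Both the brush (368,97) and the seal (357,170) lie flat in the tray. Next, the cap.

{"op": "carry_out", "data": {
  "deltas": [
    [47.1, 9.1, 0, 0, 0.85],
    [47.1, 9.1, 0, 0, 0.85],
    [47.1, 9.1, 0, 0, 0.85],
    [47.1, 9.1, 0, 0, 0.85],
    [47.1, 9.1, 0, 0, 0.85],
    [47.1, 9.1, 0, 0, 0.85],
    [47.1, 9.1, 0, 0, 0.85],
    [47.1, 9.1, 0, 0, 0.85],
    [47.1, 9.1, 0, 0, 0.85],
    [47.1, 9.1, 0, 0, 0.85],
    [47.1, 9.1, 0, 0, 0.85],
    [47.1, 9.1, 0, 0, 0.85],
    [47.1, 9.1, 0, 0, 0.85],
    [47.1, 9.1, 0, 0, 0.85],
    [47.1, 9.1, 0, 0, 0.85],
    [47.1, 9.1, 0, 0, 0.85],
    [0, 0, 0, 0, 0.85],
    [0, 0, 0, 0, 0.85]
  ]
}}

```text
clock: 54.5
tcp_pos: [0.5936, 0.3947, 0.2765]
ee_rot: [-0.0, 0.707, 0.707, -0.001]
ft_force: [-0.4, -0.1, 0.3]
width: 0.848
```

```bash
python3 - <<'E'
from h import *
parts(names=("cap",),cams=("wrist",),fn="pics/c1.png")
E
```

```text
54.5 [0.5936 0.3947 0.2765] [-0.     0.707  0.707 -0.001] [ 0.42  0.5   1.07 -0.    1.57  0.42]
wrist cap 0.74 [300. 148. 342. 190.] rect [592. 397.] [52. 54.] 0.1
    wrist cap 0.6 pt [0.5897 0.3959]
```

View pics/c1.png

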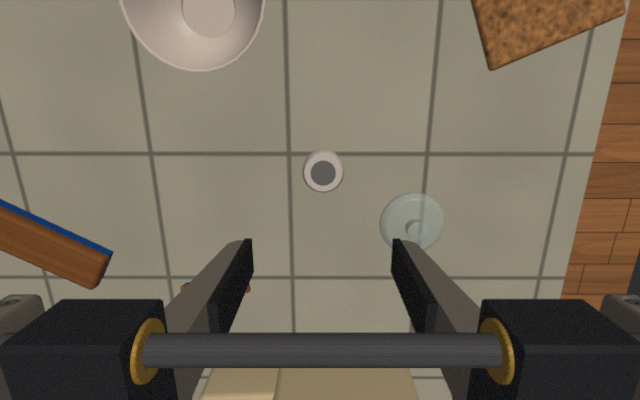

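The cap is at (323,171), right under the tool, and the lid and bowl are clear of the fingers. I grasp it.

{"op": "carry_out", "data": {
  "deltas": [
    [2, -1.5, 45, 0, 0.85],
    [0, 0, 45, 0, 0.85],
    [0, 0, 45, 0, 0.85],
    [0, 0, 45, 0, 0.85],
    [0, 0, 40, 0, 0.85],
    [0, 0, 25, 0, 0.85],
    [0, 0, 15, 0, 0.85],
    [0, 0, 0, 0, 0.85],
    [0, 0, 0, 0, 0],
    [0, 0, 0, 0, 0],
    [0, 0, 0, 0, 0],
    [0, 0, 0, 0, 0],
    [0, 0, 0, 0, 0],
    [0, 0, 0, 0, 0],
    [0, 0, -30, 0, 0],
    [0, 0, -45, 0, 0],
    [0, 0, -45, 0, 0],
    [0, 0, -45, 0, 0],
    [0, 0, -45, 0, 0],
    [0, 0, -45, 0, 0]
  ]
}}

```text
clock: 56.65
tcp_pos: [0.5919, 0.3959, 0.2744]
ee_rot: [-0.0, 0.707, 0.707, -0.0]
ft_force: [-0.2, 0.1, -0.2]
width: 0.574
```

```bash
python3 - <<'E'
from h import *
s=status.state();print(s["clock"],s["tcp_pos"],s["ee_rot"],s["width"],s["joint_positions"],s["ft_force"])
E
```

```text
56.65 [0.59191337 0.39588617 0.27440707] [-8.63236295e-05  7.07331019e-01  7.06882458e-01 -1.07791021e-04] 0.5741670778818551 [4.20276269e-01 4.94450965e-01 1.07884886e+00 8.43736204e-05
 1.56855582e+00 4.20910430e-01] [-0.15373992  0.0944102  -0.19245497]
```

{"op": "carry_out", "data": {
  "deltas": [
    [-48.8, -6.1, 0, 0, 0],
    [-48.8, -6.1, 0, 0, 0],
    [-48.8, -6.1, 0, 0, 0],
    [-48.8, -6.1, 0, 0, 0],
    [-48.8, -6.1, 0, 0, 0],
    [-48.8, -6.1, 0, 0, 0],
    [-48.8, -6.1, 0, 0, 0],
    [-48.8, -6.1, 0, 0, 0],
    [-48.8, -6.1, 0, 0, 0],
    [-48.8, -6.1, 0, 0, 0],
    [-48.8, -6.1, 0, 0, 0],
    [-48.8, -6.1, 0, 0, 0],
    [-48.8, -6.1, 0, 0, 0],
    [-48.8, -6.1, 0, 0, 0],
    [-48.8, -6.1, 0, 0, 0],
    [-48.8, -6.1, 0, 0, 0],
    [-48.8, -6.1, 0, 0, 0],
    [0, 0, 0, 0, 0],
    [0, 0, 0, 0, 0]
  ]
}}

```text
clock: 58.55
tcp_pos: [0.4875, -0.434, 0.2718]
ee_rot: [-0.001, 0.708, 0.706, 0.0]
ft_force: [0.1, 0.3, 0.4]
width: 0.573
```

```bash
python3 - <<'E'
from h import *
s=status.state();print(s["clock"],s["tcp_pos"],s["width"],s["ft_force"])
E
```

```text
58.55 [ 0.48753252 -0.43395561  0.27184633] 0.5728932054013285 [0.06170906 0.31017295 0.37034343]
```

{"op": "carry_out", "data": {
  "deltas": [
    [0, 0, 45, 0, 0],
    [0, 0, 45, 0, 0],
    [0, 0, 45, 0, 0],
    [0, 0, 45, 0, 0],
    [0, 0, 35, 0, 0],
    [0, 0, 20, 0, 0],
    [0, 0, 16, 0, 0],
    [0, 0, 0, 0, 0],
    [0, 0, 0, 0, 0],
    [0, 0, 0, 0, 0.8],
    [0, 0, 0, 0, 0.8],
    [0, 0, 0, 0, 0.8],
    [0, 0, -30, 0, 0.8],
    [0, 0, -45, 0, 0.8],
    [0, 0, -45, 0, 0.8],
    [0, 0, -45, 0, 0.5],
    [0, 0, -45, 0, 0.3],
    [0, 0, -45, 0, 0.0]
  ]
}}

```text
clock: 60.35
tcp_pos: [0.4881, -0.4327, 0.2781]
ee_rot: [-0.0, 0.707, 0.707, 0.0]
ft_force: [-0.2, -0.4, 0.0]
width: 0.56
```

```bash
python3 - <<'E'
from h import *
parts(names=("brush","cap","seal","wrench"),cams=("scene","wrist"))
P={n:snapshot(n) for n in("scene","side")}
for t in ["glass_lid","spice","mug","bowl","salt","toggle_tip"]:
  for n in P:
    for d in spot_point(P[n],t)[:2]: print(t,n,round(d["p"],2),onz(P[n],d["location"],.138 if t[0]=="t" else 0)[:2].round(3))
E
```

```text
60.35 [ 0.4881 -0.4327  0.2781] [-0.     0.707  0.707  0.   ] [-0.91  0.33  1.29  0.    1.53 -0.91]
scene brush 0.98 [222. 314. 276. 354.] rect [ 502. -275.] [ 45. 150.] 85.6
scene brush 0.79 [294. 195. 326. 206.] rect [441. 202.] [97. 36.] 10.4
scene brush 0.61 [238. 141. 276. 185.] rect [197. 290.] [ 64. 224.] 61.6
    scene brush 0.84 pt [0.4385 0.2157]
    scene brush 0.78 pt [ 0.5019 -0.2718]
scene cap 0.74 [196. 373. 222. 398.] rect [ 490. -438.] [52. 58.] 75.6
    scene cap 0.9 pt [ 0.4808 -0.4196]
scene seal 0.69 [204. 341. 244. 380.] rect [ 492. -363.] [91. 96.] 77.4
    scene seal 0.67 pt [ 0.4792 -0.3627]
scene wrench 0.38 [337. 327. 362. 360.] rect [ 746. -181.] [ 51. 102.] 16.5
wrist brush 0.6 [268.   3. 401.  58.] rect [ 499. -270.] [ 42. 153.] 84.8
    wrist brush 0.78 pt [ 0.5028 -0.2674]
wrist cap 0.58 [301. 152. 344. 197.] rect [ 486. -433.] [53. 57.] 1.1
    wrist cap 0.75 pt [ 0.4815 -0.4375]
wrist seal 0.91 [286.  73. 366. 156.] rect [ 489. -360.] [ 98. 101.] 89.9
wrist wrench 0.37 [240.   0. 429. 215.] rect [ 492. -358.] [260. 216.] 86.5
glass_lid scene 0.73 [0.713 0.319]
glass_lid side 0.79 [0.719 0.324]
glass_lid side 0.23 [ 0.49 -0.45]
spice scene 0.53 [0.742 0.158]
spice side 0.48 [0.759 0.172]
mug scene 0.93 [ 0.728 -0.333]
mug scene 0.46 [ 0.488 -0.357]
mug side 0.72 [ 0.723 -0.319]
bowl scene 0.66 [0.457 0.588]
bowl side 0.95 [0.45  0.588]
salt scene 0.92 [ 0.747 -0.203]
salt side 0.62 [ 0.757 -0.213]
toggle_tip scene 0.49 [ 0.467 -0.   ]
toggle_tip side 0.6 [0.47  0.001]
```

Brush, seal and cap are in the tray and the bystanders are where they were. Now I move to the −y side of the toggle with the fingers shut.

{"op": "carry_out", "data": {
  "deltas": [
    [46.6, -2.1, 0, 0, 0],
    [46.6, -2.1, 0, 0, 0],
    [46.6, -2.1, 0, 0, 0],
    [46.6, -2.1, 0, 0, 0],
    [46.6, -2.1, 0, 0, 0],
    [46.6, -2.1, 0, 0, 0],
    [46.6, -2.1, 0, 0, 0],
    [46.6, -2.1, 0, 0, 0],
    [0, 0, 30, 0, 0],
    [0, 0, 30, 0, 0],
    [0, 0, 30, 0, 0],
    [0, 0, 10, 0, 0],
    [0, 0, 0, 0, 0],
    [0, 0, 0, 0, 0]
  ]
}}

```text
clock: 63.35
tcp_pos: [0.4723, -0.0612, 0.178]
ee_rot: [0.001, 0.707, 0.707, 0.0]
ft_force: [0.2, -0.2, 0.3]
width: 0.004
```

```bash
python3 - <<'E'
from h import *
s=status.state();print(s["clock"],s["tcp_pos"],s["ee_rot"],s["width"],s["ft_force"])
p=snapshot("scene");q=snapshot("wrist")
for n,x in(("scene",p),("wrist",q)):
  for d in spot_point(x,"toggle_tip")[:1]: print(n,d["p"],d["location"],onz(x,d["location"],.138))
cv2.imwrite("pics/g1.png",np.hstack([cv2.resize(p["img"][150:330,200:400],(500,450)),q["img"][:,170:470][:400].copy() if 0 else cv2.resize(q["img"],(300,450))])[:,:,::-1])
E
```

```text
63.35 [ 0.47234183 -0.0611803   0.17799651] [9.09658466e-04 7.07494365e-01 7.06718279e-01 4.11111496e-04] 0.003673332105846806 [ 0.20420591 -0.19184     0.34095957]
scene 0.59 [258.7, 349.0] [ 0.67400277 -0.0274643   0.138     ]
wrist 0.69 [144.8, 327.2] [ 0.47420877 -0.00333202  0.138     ]
```

View pics/g1.png

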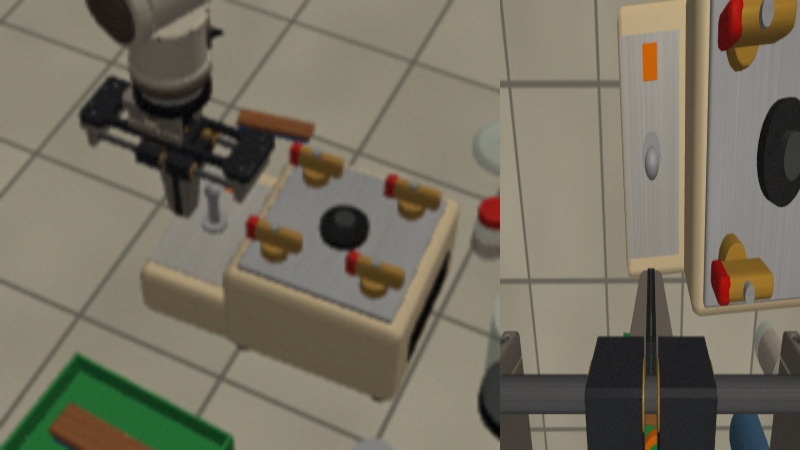

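All four red ends point to the console, the toggle is upright, and the shut fingers stand in line with it on the −y side. I push, hold and release.

{"op": "carry_out", "data": {
  "deltas": [
    [0, 0, 27, 0, 0],
    [0, 0, 26, 0, 0],
    [18, 0, 0, 0, 0],
    [18, 0, 0, 0, 0],
    [7, 0, 0, 0, 0],
    [7, 0, 0, 0, 0],
    [7, 0, 0, 0, 0],
    [5, 0, 0, 0, 0],
    [0, 0, 0, 0, 0],
    [0, 0, 0, 0, 0],
    [0, 0, 0, 0, 0],
    [0, 0, 0, 0, 0]
  ]
}}

```text
clock: 64.75
tcp_pos: [0.4719, -0.0007, 0.1239]
ee_rot: [0.002, 0.707, 0.707, -0.001]
ft_force: [-1.3, -8.3, -1.2]
width: 0.008
```

```bash
python3 - <<'E'
from h import *
s=status.state();print(s["clock"],s["tcp_pos"],s["ft_force"])
p=snapshot("side");cv2.imwrite("pics/g2.png",cv2.resize(p["img"][90:230,250:430],None,fx=3.5,fy=3.5)[:,:,::-1])
for d in spot_point(p,"toggle_tip")[:1]: print(d["p"],onz(p,d["location"],.133))
E
```

```text
64.75 [ 0.47185482 -0.00070691  0.12393412] [-1.30802681 -8.31244928 -1.245153  ]
0.52 [0.47949388 0.01156842 0.133     ]
```

View pics/g2.png

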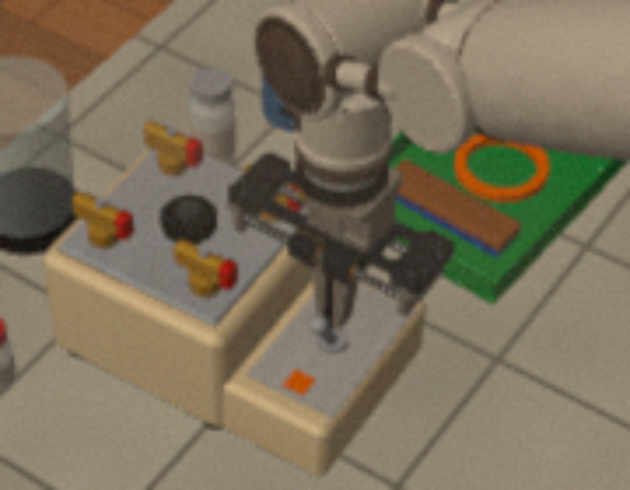

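The toggle leans over toward the orange square. The reaction is 8 N against about 4 N expected for full throw, so it is at or near its stop. I hold a little longer and then let go.

{"op": "carry_out", "data": {
  "deltas": [
    [0, 0, 0, 0, 0],
    [0, 0, 0, 0, 0],
    [0, 0, 0, 0, 0],
    [0, 0, 0, 0, 0],
    [0, 0, 0, 0, 0],
    [0, 0, 0, 0, 0],
    [0, 0, 0, 0, 0],
    [-7, 0, 0, 0, 0],
    [-8, 0, 0, 0, 0],
    [-20, 0, 0, 0, 0],
    [-30, 0, 0, 0, 0],
    [0, 0, -40, 0, 0],
    [0, 0, -40, 0, 0],
    [0, 0, -40, 0, 0],
    [0, 0, -40, 0, 0],
    [0, 0, 0, 0, 0],
    [0, 0, 0, 0, 0],
    [0, 0, 0, 0, 0],
    [0, 0, 0, 0, 0]
  ]
}}

```text
clock: 66.75
tcp_pos: [0.4707, -0.0634, 0.2817]
ee_rot: [-0.002, 0.707, 0.707, -0.001]
ft_force: [0.3, -0.9, 0.1]
width: 0.003
```

```bash
python3 - <<'E'
from h import *
parts(names=("brush","cap","seal"),cams=("scene",))
s=status.state();print(s["ft_force"])
P={n:snapshot(n) for n in("scene","side","wrist")}
for t in ["glass_lid","spice","mug","bowl","salt","toggle_tip"]:
  for n in P:
    for d in spot_point(P[n],t)[:1]: print(t,n,round(d["p"],2),onz(P[n],d["location"],.138 if t[0]=="t" else 0)[:2].round(3))
cv2.imwrite("pics/f.png",np.vstack([cv2.resize(P["scene"]["img"][180:400,140:460],(640,300)),cv2.resize(P["wrist"]["img"],(480,300))[:, :] if 0 else cv2.copyMakeBorder(cv2.resize(P["wrist"]["img"],(480,300)),0,0,0,160,0)])[:,:,::-1])
E
```

```text
66.75 [ 0.4707 -0.0634  0.2817] [-0.002  0.707  0.707 -0.001] [-0.39 -0.14  1.78  0.    1.5  -0.39]
scene brush 0.86 [221. 310. 276. 353.] rect [ 499. -275.] [ 49. 154.] 83.7
scene brush 0.5 [298. 194. 326. 207.] rect [449. 204.] [86. 37.] 10.7
scene brush 0.47 [239. 144. 247. 155.] rect [113. 323.] [36. 52.] 40.9
    scene brush 0.64 pt [ 0.4934 -0.2703]
    scene brush 0.59 pt [0.4224 0.09  ]
    scene brush 0.5 pt [0.436  0.2256]
scene cap 0.94 [197. 372. 221. 396.] rect [ 490. -438.] [57. 55.] 26.6
    scene cap 0.73 pt [ 0.4861 -0.4303]
scene seal 0.78 [204. 341. 244. 380.] rect [ 490. -363.] [ 94. 103.] 75.5
scene seal 0.56 [338. 326. 360. 360.] rect [ 747. -184.] [ 48. 100.] 14.4
scene seal 0.48 [338. 253. 360. 272.] rect [644.  62.] [58. 71.] 56.5
    scene seal 0.58 pt [ 0.488  -0.3639]
[-0.07688026 -0.75195969  0.22561915]
glass_lid scene 0.93 [0.711 0.315]
glass_lid side 0.64 [ 0.542 -0.132]
spice scene 0.7 [0.747 0.162]
spice side 0.55 [0.754 0.159]
mug scene 0.77 [ 0.723 -0.326]
mug side 0.69 [ 0.669 -0.059]
mug wrist 0.63 [ 0.729 -0.322]
bowl scene 0.94 [0.456 0.57 ]
bowl side 0.7 [0.719 0.315]
salt scene 0.59 [ 0.757 -0.2  ]
salt side 0.62 [ 0.749 -0.199]
salt wrist 0.88 [ 0.759 -0.205]
toggle_tip scene 0.6 [ 0.481 -0.005]
toggle_tip side 0.69 [0.592 0.036]
toggle_tip wrist 0.83 [ 0.474 -0.006]
```

View pics/f.png

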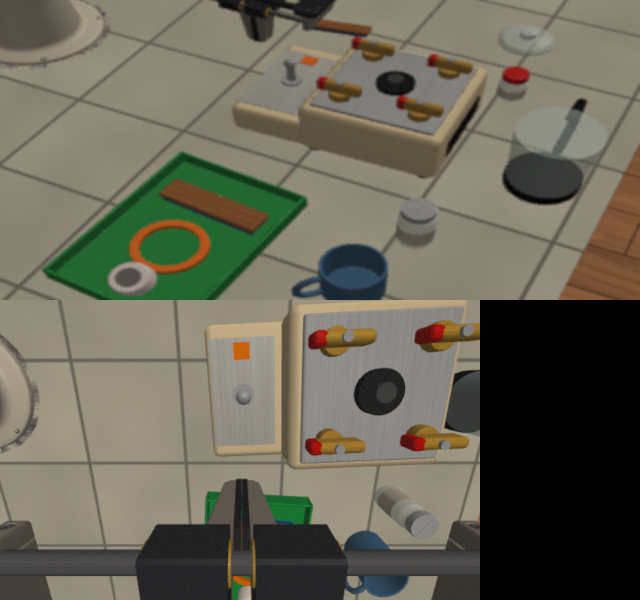

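The toggle is upright again, at (243,396) in the lower half. All four red ends point to the console, and the brush, seal and cap lie in the tray. The arm is clear, so I hand the job in.

```bash
python3 -c "
from workcell import job
print(job.sign_off())"
```

```text
the job is handed in; nothing more can be done
None
```

The job is done and handed in, using about 67 s of the 210 s allowed. No verdict was reported.

- **Nuts:** I turned all four half a turn clockwise to their stops in the order a, c, d, b, which keeps to cross order. In the last pictures all four red ends point to the console. Nut a turned by its round hub rather than by the bar, but it reached the stop as well.
- **Parts:** The middle-sized brush, the seal and the cap lie flat in the tray. I saw no wrench on the counter in any view. The brush was knocked about 30 mm aside before I reached it, so I measured it again and then picked it up.
- **Toggle:** I held it over toward the orange mark for a little over 1 s. The measured push was about 8 N, so it was at or near its stop. The last wrist view shows it back upright in the middle.
- **Bystanders:** All five were within about 2 cm of their starting positions, which is the accuracy of the picture readings. In the last check a few side-camera readings (lid, mug, bowl, toggle tip) fell on the wrong objects. The scene and wrist readings and the picture contradicted those, so I took them as false.
- **Robot:** The arm finished clear of everything.

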